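# Lay a drive unit in the terminal test cradle

### The arm

A 6-joint arm with a two-finger parallel gripper is mounted at the origin on a cart in front of the work surface, level with it; the furniture and walls round the work are solid. World frame = base frame: x ahead of the robot, y to its left, z up, the work surface at z = 0. Lengths are in m, angles in degrees, forces in N, time in s.
With the tool pointing down it reaches from about 0.25 to 0.725 m from the base axis. Payload 9.7 kg.
Tool frame: the origin (TCP) lies midway between the tips of the shut fingers; the grasp point (between the pads) lies 19 mm behind it (bot.pinch_z is the distance from the TCP to the grasp point, in m); z points along the fingers, y is the line along which they close (so a half turn about z gives the same grasp; the last joint's range is limited). The gripper opens to 85 mm and grips with 20 to 120 N. Pads are 22 mm wide; open, the fingers measure 114 mm over their backs; the gripper's body (76 mm by 85 mm) begins 54 mm behind the grasp point. The pads swing forward as they close: fully open they stand 13 mm farther back than shut.
Start: joints at [76.089, 4.979, 10.078, 95.1, 0, 90], TCP at [0.132, 0.534, 0.231] pointing down, gripper open.
Joint ranges: [-179.16, 179.16], [-48.56, 103.87], [-65.8, 70.77], [-126.05, 130.52], [-82.76, 87.17], [-180, 180]. Speed limits (degrees/s): [127.2, 127.2, 147.25, 180, 180, 180].

### API

Orientations are given as [roll, pitch, yaw] about the fixed x, y, z axes, in that order (R = Rz(yaw) Ry(pitch) Rx(roll)).
In Python, from workcell import sensors, camera, ticket, bot gives the robot as it stands.
- The arm moves only by the shell command python3 -m handwheel 'ROWS' [FORCE]. ROWS is a JSON object of lists of equal length, an entry for each row: "gripper": the opening, from -1 (shut) to 1 (fully open); "slide": the shift along the tool's x, y, z in mm, a list of three; "yaw": the turn about the tool's z in rad. A call has 1 to 8 rows; each row shifts and turns the commanded pose from where the row before left it, along the tool's axes as they then stand; what a row does not reach is not made up. A row lasts 1/12 s, in which the tool goes at most 41.7 mm and 7.16 degrees, less where a joint would pass 70% of its speed; a pose out of reach is approached as far as the arm can. A call is refused whole if a number of a shift passes 41.7 or a number of a turn 0.125, either way. A call with a gripper value outside its range is refused whole. The fingers move at their own pace and stop on an object; FORCE is the grip in N (left out, the last holds). Time passes only in rows, so rows that do not move let the fingers close. It gives the time, the measured TCP pose, the force, the opening and the grip force at its end, in the units of the state.
- sensors.get_obs(): the state, without advancing time (a new reading comes with each control period).
- camera(name): name is "scene" or "top" or "wrist"; returns a dict with "img" (480x640x3 uint8, red, green, blue), "fx", "fy", "cx", "cy" (pixels), "dist" ([k1, k2, p1, p2, k3] as OpenCV has them; the pictures are not rectified), "R" (3x3) and "t" (3): a world point X has camera coordinates R X + t. Camera axes: x right, y down, z forward; pixel columns grow to the right and rows downward; lengths in m; the calibration is good to about 2 mm. A picture is of the moment at which its call begins. There is no depth.
- ticket.job_done(): hands the job in; it is judged then, once.
The state is a dict: "time": time; "q": joint angles; "qd": joint speeds; "joint_efforts": joint torques, N m; "ee_pos": TCP position; "tcp_rot": TCP orientation; "wrist_force": force on the tool from outside, world axes, zero at the start; "torque": the same for the moment, N m; "opening": finger opening in m; "grasp_force": force on a finger pad.
Only numpy, scipy, OpenCV 4.12 (cv2) and the standard library are available. Lean on these libraries where they do the work, as an engineer would, in place of code of your own. Each camera call takes 0.05 s, during which the arm holds its last target. There are 200 camera calls.

### The job

Take the middle one of the three drive units out of the carrier and gently lay it on its side in the V saddles of the test cradle, its black foot fully home against the stop plate and its terminal strip straight up. Then swing the probe arm over and press it down with light force until its pins rest on the terminals. Leave the other two units standing in the carrier and do not disturb the other things on the bench.

Things in the scene. Friction and masses are not known exactly. Their poses are not given: they have to be found in the camera images.
- unit_mid: drive unit to be tested, the middle one of three in the carrier: loose, 0.21 kg, 64 mm tall, 51 mm diameter (52 mm over local y, 56 over x). Black below, a bright can from 40 mm up. Origin at the centre of the foot, local z from the foot to the top of the can. Its terminal strip, a light block 19 mm wide, is on its -x side, 29 to 38 mm above the foot
- terminals (a point): middle of the outer face of that unit's terminal strip: local (-27.8, 0, 33.5) mm of the unit
- unit_a: neighbour, an equal drive unit in the carrier's pocket at its +y end; stays there
- unit_c: neighbour, an equal drive unit in the carrier's pocket at its -y end; stays there
- carrier: grey plastic tray, fixed, 74 x 200 mm, walls 26 mm high, three pockets in a row along local y, 60 mm apart, floor 5 mm above the bench. Origin under its centre. Units stand in it with terminals towards its local -x (within 0.1 rad). Neighbours are about 8 mm apart, too close for a finger: the middle unit can be gripped there only across local x, by the bright can above the walls
- cradle: test cradle, screwed down, base plate 150 x 76 mm with its top 12 mm up. Origin on the bench under it; local x runs along the lying unit, from the stop plate to the open end. Two 90 degree V saddles, 9 mm thick, at local x = -6 and +37 mm, reach 24 mm out to each side and 38 mm up, and carry the unit's axis 51 mm above the bench over local y = 0. Beside and beyond them it is free
- stop (a point): point on the face of the stop plate (40 mm wide, top 57 mm above the bench) where the centre of the unit's foot belongs: local (-18, 0, 52) mm of the cradle; the plate faces its local +x
- probe_arm (a joint): hinge angle of the probe arm: 0 upright, negative leaning back from the saddles, 1.57 level over them, pins down; range -0.45 to 1.75. The axis is the cradle's local y through local (-40, 0, 98) mm. A stiff hinge: the arm stays where it is left and takes 1 to 2 N at its end. With the pins on the terminals of a unit that lies home it reads about 1.57
- probe_pins (a point): tips of the three brass pins in the head of the probe arm, 55.5 mm from the hinge along the arm and 18.5 mm out from the arm's middle plane towards the cradle's +x when upright (down when level)
- probe_end (a point): end of the probe arm, 92 mm from the hinge in the arm's middle plane. The last 16 mm is a black finger pad 24 mm wide and 12 mm thick; the bar below it is 16 mm wide and 9 mm thick
- test_fixture: another test fixture, fixed furniture and only an obstacle: plate 147 x 190 mm with a clamp lever that stands 250 mm high, between the arm's start and the work; origin under its centre
- caliper: bystander: steel slide caliper, 235 mm long, lying flat; stays where it is
- screwdriver: bystander: screwdriver, 194 mm long, lying; stays where it is
- tweezers: bystander: tweezers, 120 mm long, lying; stays where it is
- ring_gauge: bystander: knurled steel ring gauge, 70 mm across, 16 mm high, lying flat; stays where it is
- spare_can: bystander: empty bright can, 48 mm across, 34 mm high, open side down; stays where it is
- marker: bystander: marker pen, 135 mm long, lying; stays where it is
There are look-alikes about, which are no part of the job. What is shaped like the unit_mid but pink is not meant.

How it is judged:
By the outcome, as a careful person would: the job done as asked, in the order asked, and still so for the second after the job is handed in, with the robot touching nothing.
It also fails if it takes over 69 s, if anything falls off the work surface, if the arm or the gripper's body presses on something with over 40 N, if the wrist force passes 120 N, or if a joint passes its speed limit or range.

## Working session

There is one attempt and no reset: what is moved stays moved. The work goes in short steps, Python scripts to look and compute and a shell command to move; the robot and the scene stay as the last step left them, time stands still between calls to the robot, and variables do not carry over. Pictures are saved under pics/ and viewed, at most 10 in all, crops included, and the job is handed in when it is done.

```bash
ls; mkdir -p pics; python3 - <<'E'
from workcell import sensors,camera,bot
import cv2,numpy as np
o=sensors.get_obs();print(o, bot.pinch_z)
for n in ["scene","top"]:
    c=camera(n);cv2.imwrite(f"pics/{n}0.png",c["img"][...,::-1])
    print(n,c["fx"],c["cx"],c["cy"],c["dist"],np.round(c["R"],4).tolist(),c["t"], (-c["R"].T@c["t"]))
E
```

```text
pics
{'time': 0.0, 'q': array([7.60882870e+01, 5.01315742e+00, 1.00336553e+01, 9.50986068e+01,
       9.42437087e-04, 9.00005650e+01]), 'qd': array([-0.08190092,  0.02866328,  0.08402367,  0.02049207,  0.01543887,
        0.00448421]), 'joint_efforts': array([ 2.76390594e-03, -5.20387745e+01,  4.64802217e+01,  1.64272625e-02,
        6.34498406e-05,  1.60182694e-07]), 'ee_pos': array([0.13217601, 0.53365016, 0.23055617]), 'tcp_rot': array([-1.79921891e+02, -9.41665904e-04,  1.66087721e+02]), 'wrist_force': array([-0.63255818, -0.21998005, -0.15037121]), 'torque': array([-0.04608912, -0.01812446,  0.01591806]), 'grasp_force': 0.0, 'opening': 0.08564177292744567} 0.0187
scene 576.0452767260851 314.48787537149747 243.80996161826354 [-0.14313862  0.          0.          0.          0.        ] [[-0.9887, -0.1499, -0.0008], [-0.0814, 0.5417, -0.8366], [0.1258, -0.8271, -0.5478]] [0.48665812 0.20767141 1.21527773] [0.34515584 0.96563305 0.83981174]
top 596.9961974605412 319.1971112571459 241.71113995236868 [-0.05393266  0.          0.          0.          0.        ] [[0.0062, -0.9999, -0.0158], [-0.9959, -0.0047, -0.0902], [0.0901, 0.0163, -0.9958]] [-0.09934362  0.52302259  1.32032352] [ 0.40249444 -0.11841971  1.36038634]
```

View pics/scene0.png

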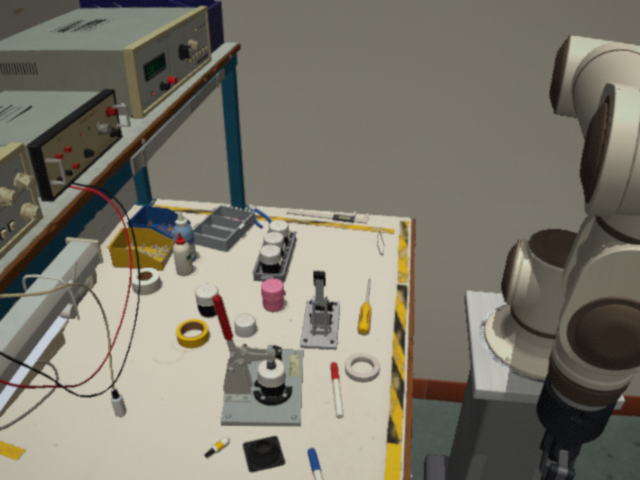

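View pics/top0.png

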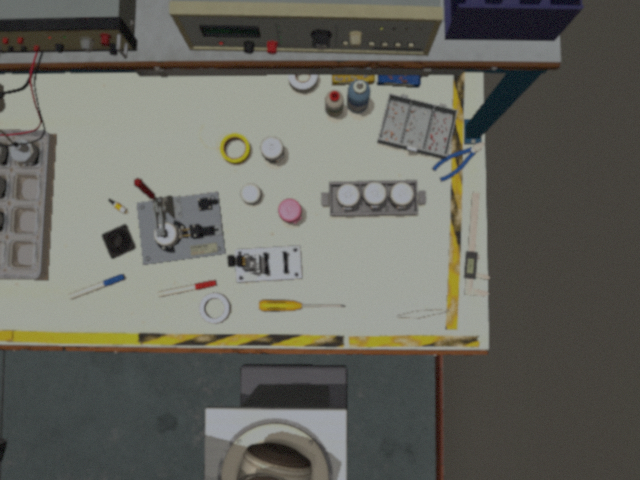

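The top view shows the carrier with units at about (348,195), (374,195) and (401,194). The cradle is at (268,262) with its arm post on the left at (238,260).
Look-alikes (top view): neighbours (348,195) and (401,194), a loose black/white unit (272,149), the pink one (290,210), one in the test fixture (165,235), one in the left tray (22,150), and the spare can (251,193). I choose (374,195), the middle of the three in the carrier.

```bash
python3 - <<'E'
import cv2,numpy as np
t=cv2.imread("pics/top0.png");s=cv2.imread("pics/scene0.png")
def crop(im,x,y,w,h,k): return cv2.resize(im[y:y+h,x:x+w],(w*k,h*k),interpolation=cv2.INTER_CUBIC)
out=np.zeros((600,800,3),np.uint8)
a=crop(t,320,170,112,56,4);out[:224,:448]=a      # 4x
b=crop(t,222,236,88,56,4);out[:224,448:800]=b
c=crop(s,245,215,60,70,5);out[230:580,:300]=c
d=crop(s,290,262,60,92,4);out[230:598,320:560]=d
cv2.imwrite("pics/crop1.png",out)
E
```

```text
(no output)
```

View pics/crop1.png

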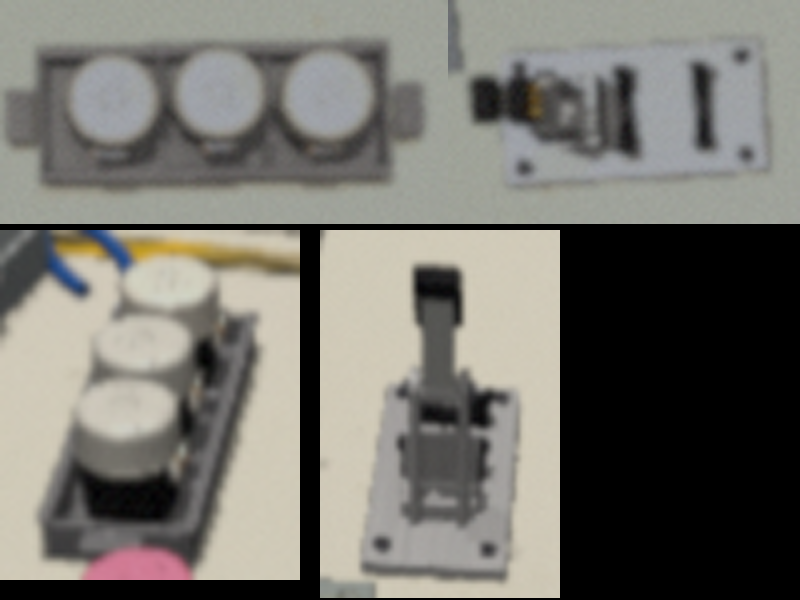

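The crops confirm the choice. The middle can's top is at top-view (374.8,193.3), standing between its two neighbours with its terminals towards image-down (world -x). In the top view the cradle plate corners are about (236,251), (300.5,246), (302.5,278.5) and (237,282); the stop and arm are at its left end.

```bash
cat > h.py <<'E'
import numpy as np,cv2
from workcell import sensors,camera,bot
def K(c): return np.array([[c["fx"],0,c["cx"]],[0,c["fy"],c["cy"]],[0,0,1.]])
def proj(c,P): return cv2.projectPoints(np.float64(P).reshape(-1,1,3),cv2.Rodrigues(c["R"])[0],np.float64(c["t"]),K(c),np.float64(c["dist"]))[0][:,0]
def ray(c,p):
    u=cv2.undistortPoints(np.float64(p).reshape(-1,1,2),K(c),np.float64(c["dist"]))[:,0]
    return -c["R"].T@c["t"], np.c_[u,np.ones(len(u))]@c["R"]
def atz(c,p,z):
    o,d=ray(c,p); return o+d*((z-o[2])/d[:,2])[:,None]
def tri(cs,ps):
    A=np.zeros((3,3));b=np.zeros(3)
    for c,p in zip(cs,ps):
        o,d=ray(c,p);d=d[0]/np.linalg.norm(d[0]);M=np.eye(3)-np.outer(d,d);A+=M;b+=M@o
    return np.linalg.solve(A,b)
E
python3 - <<'E'
from h import *
np.set_printoptions(precision=4,suppress=True)
t=camera("top");s=camera("scene")
print([k for k in dir(bot) if k[0]!='_'])
for a,b in [((348,195),(270.4,250.6)),((374.75,193.25),(274,237.4)),((401.75,194),(279,225))]: print(tri([t,s],[a,b]),atz(t,a,.069))
print("carrier",atz(t,[(329.5,181.25),(416.75,180.5),(417.75,215),(330,216.25)],.026))
q=atz(t,[(235.75,251),(300.5,246),(302.5,278.5),(237,282.25)],.012);print("cradle",q,q.mean(0),np.degrees(np.arctan2(*(q[1]+q[2]-q[0]-q[3])[[1,0]])))
print("pad end",tri([t,s],[(228.5,260.5),(319.5,272)]), atz(t,(228.5,260.5),.18))
print("obstacles: ",atz(t,[(205,202),(260,305),(345,305),(290,210),(438,312)],0))
E
```

```text
['PlanningError', 'pinch_z']
[ 0.6236 -0.1597  0.0644] [[ 0.6223 -0.1596  0.069 ]]
[ 0.6274 -0.2184  0.0649] [[ 0.6264 -0.2181  0.069 ]]
[ 0.6263 -0.2774  0.0656] [[ 0.625  -0.2771  0.069 ]]
carrier [[ 0.661  -0.119   0.026 ]
 [ 0.6635 -0.3166  0.026 ]
 [ 0.5847 -0.3181  0.026 ]
 [ 0.581  -0.1205  0.026 ]]
cradle [[ 0.5024  0.0932  0.012 ]
 [ 0.5146 -0.054   0.012 ]
 [ 0.441  -0.0591  0.012 ]
 [ 0.4316  0.0891  0.012 ]] [0.4724 0.0173 0.012 ] -85.83042034065414
pad end [0.4704 0.0794 0.1892] [[0.471 0.081 0.18 ]]
obstacles:  [[ 0.6167  0.1688  0.    ]
 [ 0.3806  0.0376  0.    ]
 [ 0.3819 -0.1555  0.    ]
 [ 0.5986 -0.0284  0.    ]
 [ 0.3672 -0.366   0.    ]]
```

```bash
python3 -m handwheel '{"gripper":[1,1,1,1,1,1,1,1],"slide":[[0,0,-13],[0,0,-13],[0,0,-13],[0,0,-13],[0,0,-13],[0,0,-13],[0,0,-13],[0,0,-13]],"yaw":[0.12,0.12,0.12,0.12,0.12,0.12,0.12,0.12]}'
python3 -m handwheel '{"gripper":[1,1,1],"slide":[[0,0,0],[0,0,0],[0,0,0]],"yaw":[0.123,0.123,0.123]}'
python3 -m handwheel '{"gripper":[1,1,1,1,1,1,1,1],"slide":[[-30,18,0],[-30,18,0],[-30,18,0],[-30,18,0],[-30,18,0],[-30,18,0],[-30,18,0],[-30,18,0]],"yaw":[0,0,0,0,0,0,0,0]}'
python3 -m handwheel '{"gripper":[1,1,1,1,1,1,1,1],"slide":[[-30,18,0],[-30,18,0],[-30,18,0],[-30,18,0],[-30,18,0],[-30,18,0],[-30,18,0],[-30,18,0]],"yaw":[0,0,0,0,0,0,0,0]}'
```

```text
time: 0.87
ee_pos: [0.1322, 0.5338, 0.3357]
tcp_rot: [-180.0, 0.0, 110.7]
wrist_force: [-0.5, -0.1, 0.2]
opening: 0.0857
grasp_force: 0.0
time: 1.12
ee_pos: [0.1323, 0.534, 0.3353]
tcp_rot: [180.0, -0.0, 89.6]
wrist_force: [0.2, 0.2, 0.4]
opening: 0.0855
grasp_force: 0.0
time: 1.78
ee_pos: [0.2763, 0.2922, 0.3353]
tcp_rot: [180.0, -0.0, 90.0]
wrist_force: [0.5, 0.6, 0.1]
opening: 0.0857
grasp_force: 0.0
time: 2.45
ee_pos: [0.4202, 0.0518, 0.3354]
tcp_rot: [180.0, -0.0, 89.9]
wrist_force: [0.0, 1.4, -0.3]
opening: 0.0855
grasp_force: 0.0
```

```bash
cat > snap.py <<'E'
import sys,pickle
from h import *
c=camera("wrist");n=sys.argv[1];cv2.imwrite(f"pics/{n}.png",c["img"][...,::-1]);pickle.dump(c,open(f"pics/{n}.pkl","wb"))
C=-c["R"].T@c["t"];o=sensors.get_obs();print(n,C.round(4),c["R"][2].round(3),o["ee_pos"].round(4))
E
python3 snap.py w1
python3 -m handwheel '{"gripper":[1,1,1,1,1,1,1,1],"slide":[[-15,5,0],[-15,5,0],[-15,5,0],[-15,5,0],[-15,5,0],[0,0,0],[0,0,0],[0,0,0]],"yaw":[0,0,0,0,0,0,0,0]}' >/dev/null; python3 snap.py w2
python3 -m handwheel '{"gripper":[1,1,1,1,1,1,1,1],"slide":[[-20,20,0],[-20,20,0],[-20,20,0],[-20,20,0],[-20,20,0],[-20,20,0],[-20,0,0],[0,0,0]],"yaw":[0,0,0,0,0,0,0,0]}' >/dev/null; python3 snap.py w3
python3 -m handwheel '{"gripper":[1,1,1,1,1,1],"slide":[[-20,8,0],[-20,8,0],[-20,8,0],[-20,0,0],[0,0,0],[0,0,0]],"yaw":[0,0,0,0,0,0]}'; python3 snap.py w4
python3 - <<'E'
import cv2,numpy as np
I=[cv2.resize(cv2.imread(f"pics/w{i}.png"),(400,300),interpolation=cv2.INTER_AREA) for i in (1,2,3,4)]
cv2.imwrite("pics/w.png",np.vstack([np.hstack(I[:2]),np.hstack(I[2:])]))
E
```

```text
w1 [0.4208 0.1228 0.4768] [-0.001 -0.278 -0.961] [0.4226 0.048  0.3344]
w2 [0.4452 0.0499 0.4767] [-0.002 -0.278 -0.961] [ 0.4445 -0.021   0.3353]
w3 [ 0.5663 -0.0924  0.4752] [-0.004 -0.278 -0.961] [ 0.5649 -0.162   0.3344]
time: 4.43
ee_pos: [0.5884, -0.2409, 0.3354]
tcp_rot: [180.0, -0.0, 89.9]
wrist_force: [0.4, 0.2, -0.3]
opening: 0.0854
grasp_force: 0.0
w4 [ 0.589  -0.1699  0.4769] [-0.001 -0.277 -0.961] [ 0.5883 -0.2403  0.3357]
```

View pics/w.png

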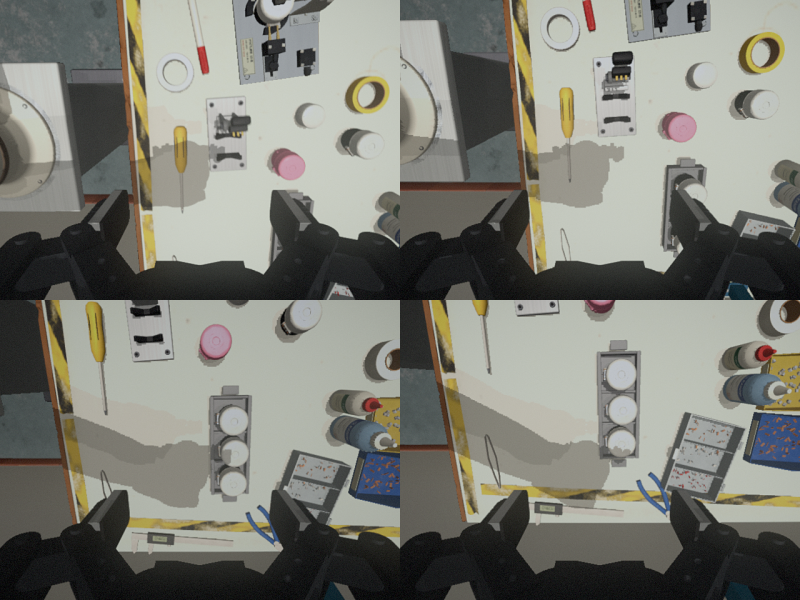

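The wrist views show the carrier at about full-res (352,176) in w4 and (368,240) in w3. The cradle is at about (365,211) in w1 and (344,152) in w2. I'll enlarge these areas.

```bash
python3 - <<'E'
from h import *
import pickle
def crop(n,x,y,w,h,k): return cv2.resize(cv2.imread(f"pics/{n}.png")[y:y+h,x:x+w],(w*k,h*k),interpolation=cv2.INTER_CUBIC)
out=np.zeros((600,800,3),np.uint8)
a=crop("w1",325,150,85,125,3);out[:375,:255]=a
a=crop("w2",305,75,75,150,3);out[:450,265:490]=a
a=crop("w4",310,75,80,192,3);out[:576,500:740]=a
cv2.imwrite("pics/crop2.png",out)
for n,(x,y,w,h) in dict(w3=(330,140,80,190),w4=(310,70,80,200)).items():
    g=cv2.imread(f"pics/{n}.png",0)[y:y+h,x:x+w]
    r=cv2.HoughCircles(cv2.resize(g,None,fx=3,fy=3,interpolation=cv2.INTER_CUBIC),cv2.HOUGH_GRADIENT,1,100,param1=120,param2=20,minRadius=55,maxRadius=95)
    c=pickle.load(open(f"pics/{n}.pkl","rb"))
    for q in r[0]: p=(x+q[0]/3,y+q[1]/3);print(n,np.round(p,1),q[2]/3,atz(c,p,.069)[0].round(4))
E
```

```text
w3 [376.2 245.5] 21.5 [ 0.6282 -0.215   0.069 ]
w3 [373.8 193.5] 22.966667 [ 0.6234 -0.157   0.069 ]
w3 [372.8 290.8] 22.9 [ 0.6265 -0.2694  0.069 ]
w4 [353.2 118.8] 24.866667 [ 0.6234 -0.1581  0.069 ]
w4 [357.2 176.5] 23.733332 [ 0.629  -0.2165  0.069 ]
w4 [354.8 229.8] 22.266668 [ 0.6279 -0.2748  0.069 ]
```

View pics/crop2.png

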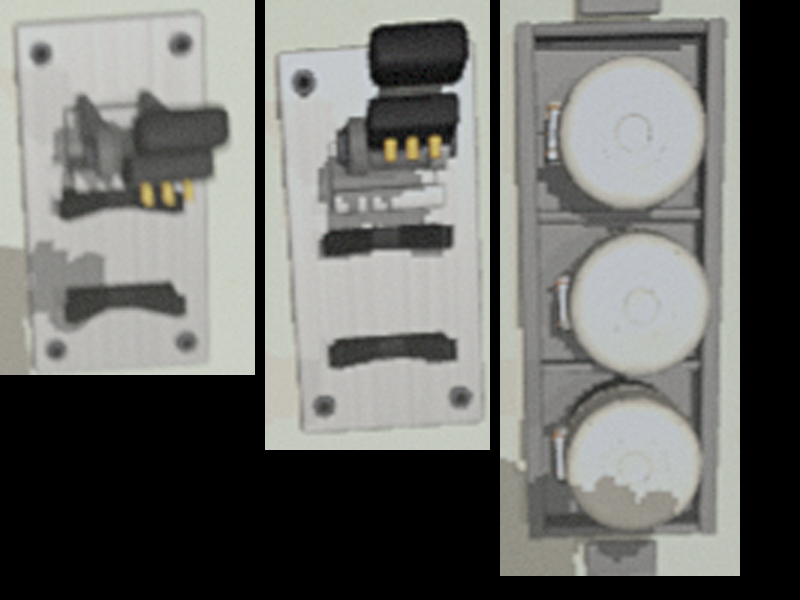

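```bash
python3 - <<'E'
from h import *
import pickle
np.set_printoptions(precision=4,suppress=True)
w={i:pickle.load(open(f"pics/w{i}.pkl","rb")) for i in (1,2,3,4)}
f1=lambda a:(325+a[0]/3,150+a[1]/3)
f2=lambda a:(305+(a[0]-265)/3,75+a[1]/3)
f4=lambda a:(310+(a[0]-500)/3,75+a[1]/3)
print("unit",tri([w[3],w[4]],[(376.2,245.5),(357.1,176.6)]))
q1=atz(w[1],[f1(a) for a in [(15,22),(200,12),(208,360),(35,372)]],.012)
q2=atz(w[2],[f2(a) for a in [(279,52),(465,42),(483,417),(302,432)]],.012)
for q in(q1,q2): d=(q[2]+q[3]-q[0]-q[1]);e=q[1]+q[2]-q[0]-q[3];print(q,q.mean(0),"yaw",np.degrees(np.arctan2(d[1],d[0])),np.degrees(np.arctan2(e[1],e[0]))-90)
print("screws",atz(w[1],[f1(a) for a in [(41,53),(180,44),(186,342),(56,350)]],.012).mean(0),atz(w[2],[f2(a) for a in [(304,82),(460,397),(324,406)]],.012))
p1=[f1(a) for a in[(148,204),(170,204),(189,199)]];p2=[f2(a) for a in[(390,160),(413,160),(435,157)]]
print("pins",[tri([w[1],w[2]],[a,b]) for a,b in zip(p1,p2)])
print("saddle1",tri([w[1],w[2]],[f1((62,208)),f2((322,243))]),tri([w[1],w[2]],[f1((183,207)),f2((453,239))]))
print("saddle2",tri([w[1],w[2]],[f1((67,305)),f2((330,355))]),tri([w[1],w[2]],[f1((183,300)),f2((456,350))]))
s=atz(w[4],[f4(a) for a in [(557,278),(561,326)]],.043);print("strip",s)
print("car",atz(w[4],[f4(a) for a in [(518,24),(724,20),(711,532),(532,536)]],.026))
E
```

```text
unit [ 0.6297 -0.2176  0.0602]
[[ 0.4336  0.0923  0.012 ]
 [ 0.5068  0.0962  0.012 ]
 [ 0.5178 -0.0506  0.012 ]
 [ 0.4432 -0.056   0.012 ]] [0.4753 0.0205 0.012 ] yaw -86.01614671706236 -86.42144236911007
[[ 0.434   0.0922  0.012 ]
 [ 0.5046  0.0957  0.012 ]
 [ 0.5172 -0.0494  0.012 ]
 [ 0.4424 -0.0557  0.012 ]] [0.4745 0.0207 0.012 ] yaw -85.90303138900221 -86.1578157032697
screws [0.4759 0.0189 0.012 ] [[ 0.4435  0.0814  0.012 ]
 [ 0.5074 -0.041   0.012 ]
 [ 0.4515 -0.0447  0.012 ]]
pins [array([0.4669, 0.0519, 0.1615]), array([0.4731, 0.0519, 0.1616]), array([0.4791, 0.0526, 0.1583])]
saddle1 [0.4508 0.0231 0.0411] [0.4983 0.0244 0.0439]
saddle2 [ 0.4544 -0.0208  0.028 ] [ 0.5036 -0.0199  0.0232]
strip [[ 0.5997 -0.2096  0.043 ]
 [ 0.6013 -0.2274  0.043 ]]
car [[ 0.5853 -0.1192  0.026 ]
 [ 0.6608 -0.1178  0.026 ]
 [ 0.6643 -0.3146  0.026 ]
 [ 0.5904 -0.3162  0.026 ]]
```

```bash
python3 -m handwheel '{"gripper":[1,1,1,1,1,1,1,1],"slide":[[12,20,0],[11.5,19.5,0],[0,0,30],[0,0,35],[0,0,35],[0,0,35],[0,0,35],[0,0,35]],"yaw":[0,0,-0.05,0,0,0,0,0]}'
python3 -m handwheel '{"gripper":[1,1,1,1,1],"slide":[[0,0,25],[0,0,20],[0,0,15],[0,0,0],[0,0,0]],"yaw":[0,0,0,0,0]}' 60
```

```text
time: 5.15
ee_pos: [0.6276, -0.216, 0.1296]
tcp_rot: [179.9, 0.0, 92.9]
wrist_force: [0.7, -0.4, 0.0]
opening: 0.0855
grasp_force: 0.0
time: 5.57
ee_pos: [0.6276, -0.2166, 0.0706]
tcp_rot: [-180.0, -0.0, 92.9]
wrist_force: [0.3, -0.3, 1.0]
opening: 0.0853
grasp_force: 0.0
```

```bash
python3 -m handwheel '{"gripper":[1,1,1,-1,-1,-1,-1,-1],"slide":[[0,0,14],[0,0,13],[0,0,0],[0,0,0],[0,0,0],[0,0,0],[0,0,0],[0,0,0]],"yaw":[0,0,0,0,0,0,0,0]}' 50
python3 -m handwheel '{"gripper":[-1,-1,-1,-1,-1,-1],"slide":[[0,0,0],[0,0,0],[0,0,-3],[0,0,-6],[0,0,-10],[0,0,0]],"yaw":[0,0,0,0,0,0]}'
```

```text
time: 6.23
ee_pos: [0.6275, -0.2184, 0.0452]
tcp_rot: [-180.0, 0.0, 92.8]
wrist_force: [-6.6, 0.6, 10.3]
opening: 0.051
grasp_force: 52.0
time: 6.73
ee_pos: [0.629, -0.2185, 0.0649]
tcp_rot: [179.8, 0.1, 92.8]
wrist_force: [0.3, -0.2, -1.0]
opening: 0.0504
grasp_force: 51.1
```

```bash
python3 -m handwheel '{"gripper":[-1,-1,-1,-1,-1,-1,-1,-1],"slide":[[0,0,-15],[0,0,-15],[0,0,-15],[0,0,-15],[0,0,0],[0,0,0],[0,0,0],[0,0,0]],"yaw":[0.05,0.121,0.121,0.121,0.121,0.121,0.121,0.121]}'
python3 -m handwheel '{"gripper":[-1,-1,-1,-1,-1,-1],"slide":[[0,0,0],[0,0,0],[0,0,0],[0,0,0],[0,0,0],[0,0,0]],"yaw":[0.121,0.121,0.121,0.121,0.121,0.069]}'
python3 -m handwheel '{"gripper":[-1,-1,-1,-1,-1,-1,-1,-1],"slide":[[-27,-15,0],[-27,-15,0],[-27,-15,0],[-27,-15,0],[-26,-15,0],[0,0,30],[0,0,25],[0,0,15]],"yaw":[0,0,0,0,0,0,0,0]}'
python3 -m handwheel '{"gripper":[-1,-1,-1,-1,-1],"slide":[[0,0,6],[0,0,3],[0,0,2],[0,0,1],[0,0,0]],"yaw":[0,0,0,0,0]}'
```

```text
time: 7.4
ee_pos: [0.6282, -0.2182, 0.1226]
tcp_rot: [180.0, -0.0, 41.1]
wrist_force: [-0.4, -0.1, -2.7]
opening: 0.0508
grasp_force: 51.5
time: 7.9
ee_pos: [0.6282, -0.2182, 0.1225]
tcp_rot: [180.0, -0.0, 2.4]
wrist_force: [1.1, 0.4, -2.0]
opening: 0.0509
grasp_force: 51.5
time: 8.57
ee_pos: [0.4897, -0.1493, 0.0508]
tcp_rot: [-180.0, 0.0, 2.8]
wrist_force: [-0.4, 0.5, -2.7]
opening: 0.051
grasp_force: 51.4
time: 8.98
ee_pos: [0.4911, -0.1499, 0.0411]
tcp_rot: [180.0, -0.1, 2.8]
wrist_force: [0.3, 0.0, -2.4]
opening: 0.0503
grasp_force: 51.4
```

```bash
python3 -m handwheel '{"gripper":[-1,-1,-1,-1],"slide":[[0,0,1],[0,0,0.7],[0,0,0],[0,0,0]],"yaw":[0,0,0,0]}'
```

```text
time: 9.32
ee_pos: [0.4914, -0.15, 0.0403]
tcp_rot: [180.0, -0.1, 2.8]
wrist_force: [-2.4, 1.0, 6.3]
opening: 0.0508
grasp_force: 53.2
```

```bash
python3 -m handwheel '{"gripper":[1,1,1,1,1,1,1,1],"slide":[[0,0,0],[0,0,0],[0,0,0],[0,0,0],[0,0,-10],[0,0,-30],[0,0,-40],[0,0,-40]],"yaw":[0,0,0,0,0,0,0,0]}'
python3 -m handwheel '{"gripper":[1,1,1,1,1,1,1,1],"slide":[[0,0,-30],[0,0,0],[0,0,0],[0,0,0],[0,0,0],[0,0,0],[0,0,0],[0,0,0]],"yaw":[-0.121,-0.121,-0.121,-0.121,-0.121,-0.121,-0.121,-0.121]}'
python3 -m handwheel '{"gripper":[1,1,1,1,1,1],"slide":[[0,0,0],[0,0,0],[0,0,0],[0,0,0],[0,0,0],[0,0,0]],"yaw":[-0.121,-0.121,-0.121,-0.121,-0.119,0]}'
python3 snap.py w5; python3 - <<'E'
from h import *
c=camera("top");cv2.imwrite("pics/top5.png",c["img"][...,::-1])
w=cv2.imread("pics/w5.png")[60:460,120:520]
t=cv2.resize(c["img"][190:290,300:400,::-1],(400,400),interpolation=cv2.INTER_CUBIC)
cv2.imwrite("pics/c5.png",np.hstack([w,t]))
E
```

```text
time: 9.98
ee_pos: [0.4897, -0.1495, 0.16]
tcp_rot: [-180.0, 0.1, 2.8]
wrist_force: [0.2, -0.1, 0.9]
opening: 0.0853
grasp_force: 0.0
time: 10.65
ee_pos: [0.4904, -0.1498, 0.1894]
tcp_rot: [180.0, -0.0, 58.6]
wrist_force: [0.7, 0.0, -0.4]
opening: 0.0854
grasp_force: 0.0
time: 11.15
ee_pos: [0.4905, -0.1498, 0.1893]
tcp_rot: [180.0, 0.0, 93.1]
wrist_force: [0.2, 0.5, 0.4]
opening: 0.0853
grasp_force: 0.0
w5 [ 0.4871 -0.0788  0.3308] [ 0.015 -0.277 -0.961] [ 0.4905 -0.1498  0.1892]
```

View pics/c5.png

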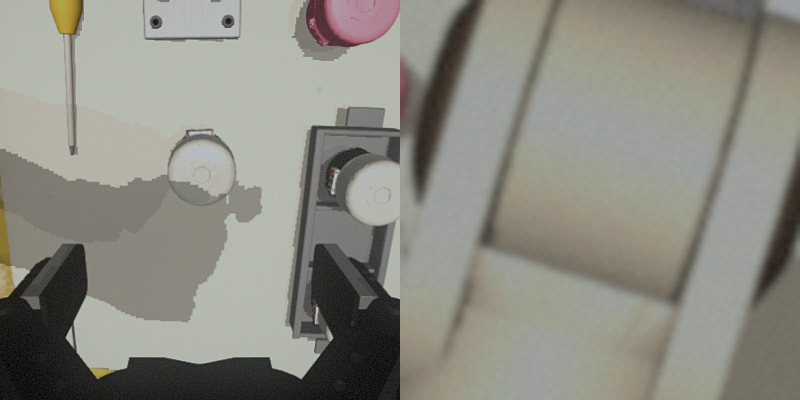

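The unit stands at w5 pixel (322,231) with its strip at (320,190), pointing to world +y towards the cradle's stop end, as wanted.

```bash
python3 - <<'E'
from h import *
import pickle
np.set_printoptions(precision=4,suppress=True)
c=pickle.load(open("pics/w5.pkl","rb"));im=cv2.imread("pics/w5.png")
g=cv2.resize(cv2.cvtColor(im[170:290,270:390],6),None,fx=4,fy=4,interpolation=cv2.INTER_CUBIC)
for p2 in (30,20):
    r=cv2.HoughCircles(g,cv2.HOUGH_GRADIENT,1,300,param1=100,param2=p2,minRadius=115,maxRadius=150)
    if r is not None: q=r[0][0]/4;print(q,atz(c,(270+q[0],170+q[1]),.064))
print("dimple",atz(c,(323,234.3),.064))
cv2.imwrite("pics/c6.png",cv2.resize(im[180:215,285:360],None,fx=10,fy=10,interpolation=cv2.INTER_CUBIC))
E
```

```text
[48.625 60.125 37.35 ] [[ 0.4904 -0.1476  0.064 ]]
dimple [[ 0.4938 -0.1506  0.064 ]]
```

View pics/c6.png

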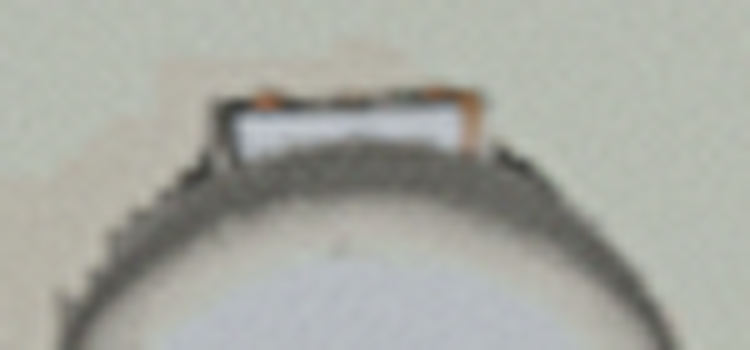

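```bash
python3 - <<'E'
from h import *
import pickle
c=pickle.load(open("pics/w5.pkl","rb"))
s=atz(c,[(307.8,190.8),(333,189.7),(307,183.5+7),(320.4,190.2)],.038);d=s[1]-s[0];print(s,np.linalg.norm(d[:2]),"y_u dir angle",np.degrees(np.arctan2(d[1],d[0])))
E
```

```text
[[ 0.4807707  -0.1236409   0.038     ]
 [ 0.50004465 -0.12174452  0.038     ]
 [ 0.48014652 -0.12344325  0.038     ]
 [ 0.49040952 -0.12265451  0.038     ]] 0.019367018309318525 y_u dir angle 5.619281642003477
```

```bash
python3 -m handwheel '{"gripper":[-1,-1,-1,-1,-1,-1,-1,-1],"slide":[[10,-1,5],[30,-2,5],[40,-2,5],[40,-2,0],[40,-1,0],[30,0,0],[10,0,0],[0,0,0]],"yaw":[0,0,0,0,0,0,0,0]}'
python3 -m handwheel '{"gripper":[-1,-1,-1,-1,-1,-1],"slide":[[5,0,0],[6,0,0],[6,0,0],[6,0,0],[4,0,0],[0,0,0]],"yaw":[0,0,0,0,0,0]}'
python3 - <<'E'
from h import *
for n in("scene","top"):
    c=camera(n);cv2.imwrite(f"pics/{n}7.png",c["img"][...,::-1])
E
```

```text
time: 11.92
ee_pos: [0.4721, 0.052, 0.1735]
tcp_rot: [-180.0, -0.0, 92.9]
wrist_force: [-0.5, 0.7, 0.2]
opening: -0.0003
grasp_force: 0.0
time: 12.42
ee_pos: [0.4714, 0.077, 0.1735]
tcp_rot: [-180.0, -0.0, 92.8]
wrist_force: [-0.3, 0.2, 0.4]
opening: 0.0002
grasp_force: 0.0
```

```bash
python3 -m handwheel '{"gripper":[-1,1,1,1,1,1,1,1],"slide":[[-20,0,0],[-36,2,0],[-40,2,0],[-40,2,0],[-40,2,0],[-36,1,0],[-16,0,0],[0,0,0]],"yaw":[0,0,0,0,0,0,0,-0.035]}'
python3 snap.py w8; python3 - <<'E'
from h import *
c=camera("scene");a=cv2.resize(c["img"][250:360,280:360,::-1],None,fx=5,fy=5,interpolation=cv2.INTER_CUBIC)
cv2.imwrite("pics/c8.png",a)
E
```

```text
time: 13.18
ee_pos: [0.4913, -0.1543, 0.1732]
tcp_rot: [-180.0, 0.0, 94.5]
wrist_force: [0.6, -0.1, 0.7]
opening: 0.0832
grasp_force: 0.0
w8 [ 0.4863 -0.0834  0.3147] [ 0.021 -0.277 -0.961] [ 0.4913 -0.1528  0.1733]
```

View pics/c8.png

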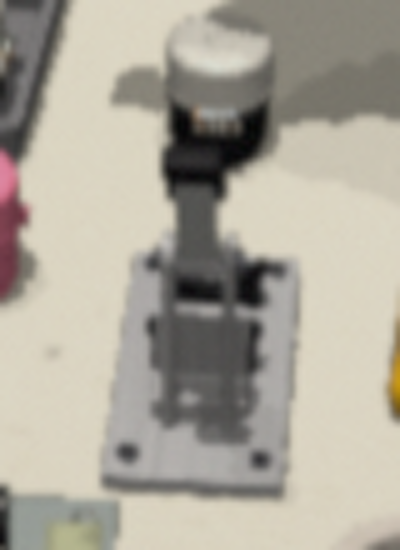

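```bash
python3 - <<'E'
from h import *
c=camera("scene");y=np.radians(-86.1);x=np.array([np.cos(y),np.sin(y),0]);o=np.array([.4745,.0195,0])
for a in(-.15,-.2,-.25,-.3,-.35,-.4,-.45): print(a,proj(c,o+x*(-.04+.084*np.sin(a))+[0,0,.098+.084*np.cos(a)])[0].round(1))
E
python3 -m handwheel '{"gripper":[1,1,1,1,1,1,1,1],"slide":[[3,1,30],[0,0,40],[0,0,40],[0,0,25],[0,0,15],[0,0,8],[0,0,3.5],[0,0,0]],"yaw":[-0.008,0,0,0,0,0,0,0]}' 30
python3 -m handwheel '{"gripper":[-1,-1,-1,-1,-1,-1,-1],"slide":[[0,0,0],[0,0,0],[0,0,0],[0,0,0],[0,0,0],[0,0,0],[0,0,0]],"yaw":[0,0,0,0,0,0,0]}' 30
```

```text
-0.15 [319.7 273.1]
-0.2 [319.6 274.7]
-0.25 [319.4 276.3]
-0.3 [319.2 278.1]
-0.35 [319.1 279.8]
-0.4 [318.9 281.7]
-0.45 [318.8 283.6]
time: 14.0
ee_pos: [0.4924, -0.1473, 0.0122]
tcp_rot: [180.0, 0.0, 95.3]
wrist_force: [0.4, -0.4, 0.3]
opening: 0.0858
grasp_force: 0.0
time: 14.58
ee_pos: [0.4929, -0.1479, 0.0135]
tcp_rot: [179.9, 0.0, 95.3]
wrist_force: [-1.4, 1.3, 6.1]
opening: 0.0503
grasp_force: 30.8
```

```bash
python3 -m handwheel '{"gripper":[-1,-1,-1,-1,-1,-1,-1,-1],"slide":[[0,0,-5],[0,0,-15],[0,0,-25],[0,0,-30],[0,0,-25],[20,-1,0],[28,-1.3,0],[32,-1.4,0]],"yaw":[0,0.028,0,0,0,0,0,0]}' 40
python3 -m handwheel '{"gripper":[-1,-1,-1,-1,-1,-1,-1],"slide":[[32,-1.4,0],[28,-1.2,0],[17,-0.6,0],[9.2,-0.4,0],[0,0,12],[0,0,10],[0,0,0]],"yaw":[0,0,0,0,0,0,0]}'
python3 - <<'E'
from h import *
c=camera("scene");a=cv2.resize(c["img"][240:360,270:370,::-1],None,fx=5,fy=5,interpolation=cv2.INTER_CUBIC)
cv2.imwrite("pics/c9.png",a);o=sensors.get_obs();print(o["ee_pos"],o["wrist_force"],o["tcp_rot"])
E
```

```text
time: 15.25
ee_pos: [0.4836, -0.068, 0.113]
tcp_rot: [179.9, 0.0, 93.5]
wrist_force: [0.8, 0.1, -2.1]
opening: 0.05
grasp_force: 42.2
time: 15.83
ee_pos: [0.4732, 0.0169, 0.0873]
tcp_rot: [-179.8, 0.0, 93.6]
wrist_force: [-1.4, -0.7, -2.3]
opening: 0.0503
grasp_force: 42.2
[0.47341704 0.01679617 0.08826052] [ 0.12757581 -0.74737921 -2.52705254] [-1.79827340e+02  8.63460298e-03  9.36029195e+01]
```

View pics/c9.png

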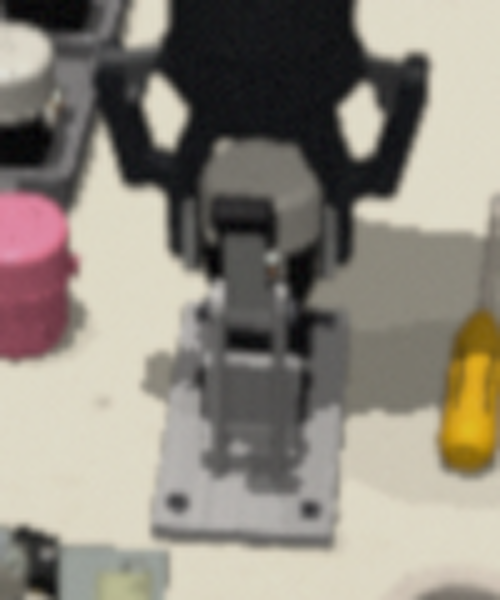

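```bash
python3 -m handwheel '{"gripper":[-1,-1,-1,-1],"slide":[[1.5,1.2,6],[0,0,5],[0,0,3],[0,0,0]],"yaw":[0,0,0,0]}' 30
python3 -m handwheel '{"gripper":[-1,-1,-1,-1],"slide":[[0,0,1.5],[0,0,1],[0,0,1],[0,0,0]],"yaw":[0,0,0,0]}'
```

```text
time: 16.22
ee_pos: [0.4751, 0.019, 0.0752]
tcp_rot: [-179.9, -0.0, 93.6]
wrist_force: [0.4, 1.1, -2.6]
opening: 0.0503
grasp_force: 42.2
time: 16.55
ee_pos: [0.4754, 0.0193, 0.0725]
tcp_rot: [180.0, 0.0, 93.7]
wrist_force: [0.1, 1.0, -2.9]
opening: 0.0504
grasp_force: 42.2
```

```bash
for i in 1 2; do python3 -m handwheel '{"gripper":[-1,-1,-1],"slide":[[0,0,1],[0,0,1],[0,0,0]],"yaw":[0,0,0]}' 25 | grep -E "pos|rot|force"; done
```

```text
ee_pos: [0.4754, 0.0194, 0.0704]
tcp_rot: [-180.0, -0.0, 93.7]
wrist_force: [0.5, 0.0, -2.5]
grasp_force: 42.2
ee_pos: [0.4757, 0.0191, 0.0694]
tcp_rot: [179.9, 0.0, 93.7]
wrist_force: [-2.6, -1.2, 6.5]
grasp_force: 42.7
```

```bash
python3 -m handwheel '{"gripper":[-1,-1,-1,-1],"slide":[[-1.5,0,1.3],[-1.5,0,1.3],[-1.5,0,1.3],[0,0,0]],"yaw":[0,0,0,0]}' 25
python3 -m handwheel '{"gripper":[-1,-1,-1,-1],"slide":[[-1.3,0,1.5],[-1.3,0,1.5],[-1.3,0,1.5],[0,0,0]],"yaw":[0,0,0,0]}'| grep -E "pos|rot|force|op"
```

```text
time: 17.38
ee_pos: [0.4766, 0.0143, 0.0663]
tcp_rot: [179.8, 0.1, 93.6]
wrist_force: [-2.2, -3.5, 11.9]
opening: 0.0501
grasp_force: 41.0
ee_pos: [0.4774, 0.0098, 0.0622]
tcp_rot: [179.8, 0.1, 93.6]
wrist_force: [-1.3, -7.4, 13.3]
opening: 0.0505
grasp_force: 39.1
```

```bash
python3 -m handwheel '{"gripper":[-1,-1,-1,-1],"slide":[[-1.2,0,1.5],[-1.2,0,1.5],[-1.2,0,1.5],[0,0,0]],"yaw":[0,0,0,0]}' | grep -E "pos|rot|force|op"
python3 -m handwheel '{"gripper":[-1,-1,-1,-1],"slide":[[-0.6,0,1.4],[-0.6,0,1.4],[-0.6,0,1.4],[0,0,0]],"yaw":[0,0,0,0]}'| grep -E "pos|rot|force|op"
python3 - <<'E'
from h import *
c=camera("scene");a=cv2.resize(c["img"][240:360,270:370,::-1],None,fx=5,fy=5,interpolation=cv2.INTER_CUBIC)
cv2.imwrite("pics/c10.png",a)
c=camera("wrist");a2=cv2.resize(c["img"][0:460,120:520,::-1],None,fx=.75,fy=.75);cv2.imwrite("pics/c10w.png",a2)
out=np.zeros((600,800,3),np.uint8);out[:,:500]=a;out[:345,500:800]=a2;cv2.imwrite("pics/c10.png",out)
E
```

```text
ee_pos: [0.478, 0.0059, 0.0578]
tcp_rot: [179.7, 0.2, 93.6]
wrist_force: [0.3, -9.7, 12.2]
opening: 0.05
grasp_force: 37.0
ee_pos: [0.4785, 0.0034, 0.0538]
tcp_rot: [179.7, 0.3, 93.6]
wrist_force: [1.1, -14.1, 12.5]
opening: 0.0503
grasp_force: 35.2
```

```bash
for i in 1 2; do python3 -m handwheel '{"gripper":[-1,-1,-1,-1],"slide":[[-0.4,-0.3,1.4],[-0.4,-0.3,1.4],[-0.3,-0.3,1.4],[0,0,0]],"yaw":[0,0,0,0]}' | grep -E "pos|rot|force|op";done
```

```text
ee_pos: [0.4785, 0.0017, 0.05]
tcp_rot: [179.6, 0.4, 93.5]
wrist_force: [5.2, -17.4, 12.4]
opening: 0.0505
grasp_force: 33.6
ee_pos: [0.4783, 0.0003, 0.046]
tcp_rot: [179.5, 0.4, 93.5]
wrist_force: [7.7, -19.2, 12.1]
opening: 0.0501
grasp_force: 32.7
```

```bash
for i in 1 2; do python3 -m handwheel '{"gripper":[-1,-1,-1,-1],"slide":[[0,0,1.3],[0,0,1.3],[0,0,1.3],[0,0,0]],"yaw":[0,0,0,0]}' | grep -E "pos|rot|force|op";done
```

```text
ee_pos: [0.4781, -0.0005, 0.0419]
tcp_rot: [179.6, 0.5, 93.5]
wrist_force: [7.2, -23.9, 11.6]
opening: 0.0503
grasp_force: 32.1
ee_pos: [0.4778, -0.0009, 0.0377]
tcp_rot: [179.6, 0.5, 93.5]
wrist_force: [7.1, -27.4, 8.8]
opening: 0.0501
grasp_force: 32.4
```

```bash
for i in 1 2; do python3 -m handwheel '{"gripper":[-1,-1,-1,-1],"slide":[[-0.8,0,1.2],[-0.6,0,1.2],[-0.4,0,1.2],[0,0,0]],"yaw":[0,0,0,0]}' | grep -E "pos|rot|force|op";done
```

```text
ee_pos: [0.4775, -0.0016, 0.0343]
tcp_rot: [179.6, 0.4, 93.5]
wrist_force: [2.6, -19.3, 12.9]
opening: 0.0503
grasp_force: 33.1
ee_pos: [0.4774, -0.0029, 0.0314]
tcp_rot: [179.6, 0.3, 93.5]
wrist_force: [-2.3, -15.5, 20.6]
opening: 0.0505
grasp_force: 33.6
```

```bash
python3 -m handwheel '{"gripper":[-1,-1,-1],"slide":[[-0.3,0,0.8],[0,0,0.8],[0,0,0]],"yaw":[0,0,0]}' | grep -E "pos|rot|force|op"
python3 snap.py w11; python3 - <<'E'
from h import *
s=camera("scene")["img"][...,::-1];t=camera("top")["img"][...,::-1];w=cv2.imread("pics/w11.png")
out=np.zeros((600,800,3),np.uint8)
out[:,:400]=cv2.resize(s[255:345,285:345],(400,600),interpolation=cv2.INTER_CUBIC)
out[:300,400:]=cv2.resize(w[0:300,120:520],(400,300))
out[300:,400:]=cv2.resize(t[225:300,220:320],(400,300),interpolation=cv2.INTER_CUBIC)
cv2.imwrite("pics/c11.png",out)
E
```

```text
ee_pos: [0.4774, -0.0035, 0.03]
tcp_rot: [179.6, 0.4, 93.5]
wrist_force: [-4.3, -17.9, 22.2]
opening: 0.0502
grasp_force: 33.8
w11 [0.4727 0.0683 0.171 ] [ 0.022 -0.283 -0.959] [ 0.4774 -0.0035  0.03  ]
```

View pics/c11.png

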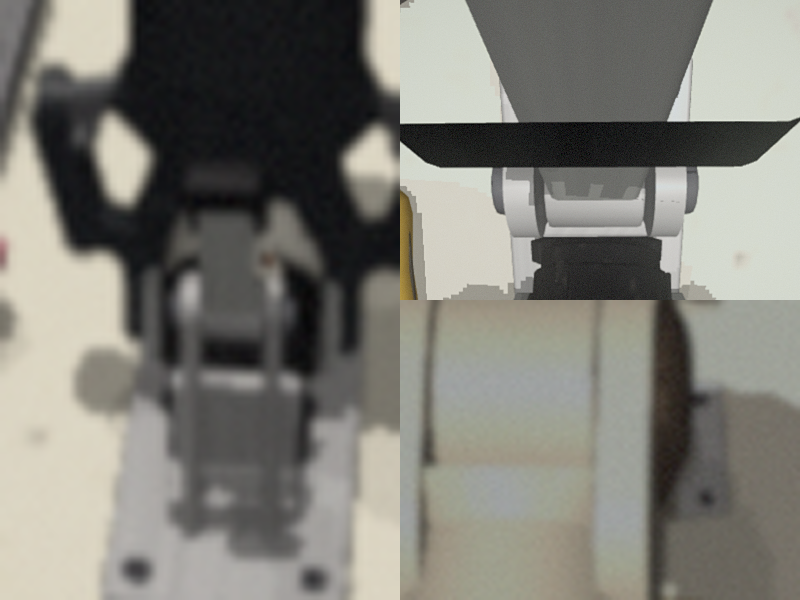

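The picture shows the unit nearly lying. The strip's orange edge is at (268,258), under the arm, and the can is at (290,230). It is still slightly nose-up, so I continue down by force.

```bash
for i in 1 2; do python3 -m handwheel '{"gripper":[-1,-1,-1],"slide":[[-0.3,0,0.8],[-0.3,0,0.7],[0,0,0]],"yaw":[0,0,0]}' | grep -E "pos|rot|force|op"; done
```

```text
ee_pos: [0.4773, -0.0043, 0.0284]
tcp_rot: [179.7, 0.4, 93.5]
wrist_force: [-3.9, -21.1, 21.2]
opening: 0.0502
grasp_force: 33.8
ee_pos: [0.4773, -0.005, 0.0269]
tcp_rot: [179.7, 0.4, 93.5]
wrist_force: [-4.1, -20.7, 21.0]
opening: 0.0501
grasp_force: 33.7
```

```bash
python3 -m handwheel '{"gripper":[-1,-1,-1,-1,-1,-1,-1,-1],"slide":[[-2,0,-1],[-2,0,-3],[0,0,-6],[0,0,-7],[0,0,-3],[0,0,0],[0,0,0],[0,0,0]],"yaw":[0,0,0,0,0,0,0,0]}' | grep -E "time|pos|rot|force|op"
python3 -m handwheel '{"gripper":[-1,-1,-1,-1],"slide":[[2,0,0],[2,0,0],[1,0,0],[0,0,0]],"yaw":[0,0,0,0]}' | grep -E "pos|rot|force|op"
```

```text
time: 22.05
ee_pos: [0.4751, -0.0057, 0.0432]
tcp_rot: [-180.0, -0.0, 93.7]
wrist_force: [0.5, 0.4, -3.0]
opening: 0.0502
grasp_force: 33.0
ee_pos: [0.4748, -0.0006, 0.0433]
tcp_rot: [-180.0, -0.0, 93.7]
wrist_force: [0.1, -0.4, -2.2]
opening: 0.0503
grasp_force: 33.0
```

```bash
for i in 1 2 3; do python3 -m handwheel '{"gripper":[-1,-1,-1],"slide":[[0.8,0.2,0],[0.7,0,0],[0,0,0]],"yaw":[0,0,0]}' | grep -E "pos|ist_force"; done
```

```text
ee_pos: [0.4751, 0.0008, 0.0435]
wrist_force: [-0.7, 0.4, -2.1]
ee_pos: [0.4752, 0.0023, 0.0435]
wrist_force: [0.3, -0.8, -2.3]
ee_pos: [0.4753, 0.0038, 0.0435]
wrist_force: [0.4, 0.2, -2.2]
```

```bash
for i in 1 2 3; do python3 -m handwheel '{"gripper":[-1,-1,-1],"slide":[[0.8,0,0],[0.7,0,0],[0,0,0]],"yaw":[0,0,0]}' | grep -E "pos|ist_force"; done
```

```text
ee_pos: [0.4751, 0.0053, 0.0435]
wrist_force: [0.7, -0.2, -1.5]
ee_pos: [0.4751, 0.0063, 0.0435]
wrist_force: [-0.6, -4.3, -1.1]
ee_pos: [0.4751, 0.0067, 0.0438]
wrist_force: [-0.1, -12.1, 0.0]
```

```bash
python3 -m handwheel '{"gripper":[-1,-1,-1],"slide":[[-2,0,0],[-2,0,0],[0,0,0]],"yaw":[0,0,0]}' | grep -E "pos|ist_force"; for i in 1 2 3; do python3 -m handwheel '{"gripper":[-1,-1,-1],"slide":[[0,0,1],[0,0,1],[0,0,0]],"yaw":[0,0,0]}' | grep -E "pos|ist_force"; done
```

```text
ee_pos: [0.4752, 0.0042, 0.0434]
wrist_force: [-0.8, -0.4, -2.2]
ee_pos: [0.475, 0.0044, 0.0411]
wrist_force: [0.6, 0.2, -2.1]
ee_pos: [0.4752, 0.0041, 0.0394]
wrist_force: [0.2, -0.5, -1.2]
ee_pos: [0.4755, 0.0039, 0.0378]
wrist_force: [-0.5, -3.3, 1.7]
```

```bash
for i in 1 2 3; do python3 -m handwheel '{"gripper":[-1,-1,-1],"slide":[[0,0,0.8],[0,0,0.8],[0,0,0]],"yaw":[0,0,0]}' | grep -E "pos|ist_force"; done
```

```text
ee_pos: [0.4757, 0.0036, 0.0364]
wrist_force: [0.9, -6.1, 4.8]
ee_pos: [0.4759, 0.0034, 0.0348]
wrist_force: [1.1, -7.1, 3.5]
ee_pos: [0.4761, 0.0032, 0.0333]
wrist_force: [1.2, -9.4, 4.9]
```

```bash
for i in 1 2 3; do python3 -m handwheel '{"gripper":[-1,-1,-1],"slide":[[-0.3,0,0.7],[-0.2,0,0.7],[0,0,0]],"yaw":[0,0,0]}' | grep -E "pos|ist_force"; done
```

```text
ee_pos: [0.4762, 0.003, 0.0318]
wrist_force: [2.6, -7.1, 4.2]
ee_pos: [0.4761, 0.0028, 0.0304]
wrist_force: [2.5, -6.0, 3.0]
ee_pos: [0.4757, 0.0024, 0.0285]
wrist_force: [2.7, -4.6, 2.6]
```

```bash
for i in 1 2 3; do python3 -m handwheel '{"gripper":[-1,-1,-1],"slide":[[0,0,0.6],[0,0,0.6],[0,0,0]],"yaw":[0,0,0]}' | grep -E "pos|ist_force"; done
```

```text
ee_pos: [0.4758, 0.0025, 0.0274]
wrist_force: [2.7, -5.2, 2.5]
ee_pos: [0.4758, 0.0024, 0.0261]
wrist_force: [3.0, -5.1, 1.8]
ee_pos: [0.4757, 0.0024, 0.0249]
wrist_force: [2.4, -4.7, 0.7]
```

```bash
for i in 1 2 3; do python3 -m handwheel '{"gripper":[-1,-1,-1],"slide":[[0,0,0.5],[0,0,0.5],[0,0,0]],"yaw":[0,0,0]}' | grep -E "pos|ist_force"; done; python3 snap.py w12; python3 -c "
from workcell import camera;import cv2
for n in('scene','top'): cv2.imwrite(f'pics/{n}12.png',camera(n)['img'][...,::-1])"
```

```text
ee_pos: [0.4756, 0.0024, 0.0238]
wrist_force: [3.3, -5.4, 0.4]
ee_pos: [0.4757, 0.0025, 0.023]
wrist_force: [1.7, -5.4, 3.0]
ee_pos: [0.4759, 0.0025, 0.0223]
wrist_force: [2.3, -5.2, 4.9]
w12 [0.4718 0.0734 0.1638] [ 0.018 -0.278 -0.961] [0.4759 0.0025 0.0224]
```

```bash
for i in 1 2; do python3 -m handwheel '{"gripper":[-1,-1,-1],"slide":[[0,0,0.7],[0,0,0.7],[0,0,0]],"yaw":[0,0,0]}' | grep -E "pos|ist_force"; done
```

```text
ee_pos: [0.4763, 0.0025, 0.0213]
wrist_force: [3.3, -4.1, 6.7]
ee_pos: [0.4765, 0.0025, 0.0209]
wrist_force: [-1.5, -4.2, 14.2]
```

```bash
python3 -m handwheel '{"gripper":[-1,0.22,0.24,0.26,0.28,0.3,0.3,0.3],"slide":[[0,0,-1],[0,0,0],[0,0,0],[0,0,0],[0,0,0],[0,0,0],[0,0,0],[0,0,0]],"yaw":[0,0,0,0,0,0,0,0]}' 
python3 -m handwheel '{"gripper":[0.4,0.6,0.6],"slide":[[0,0,0],[0,0,0],[0,0,0]],"yaw":[0,0,0]}'
```

```text
time: 29.2
ee_pos: [0.4751, 0.0028, 0.0199]
tcp_rot: [-180.0, -0.0, 93.7]
wrist_force: [0.1, -1.6, 0.2]
opening: 0.0554
grasp_force: 0.0
time: 29.45
ee_pos: [0.4753, 0.0027, 0.0201]
tcp_rot: [-180.0, -0.0, 93.7]
wrist_force: [1.4, 0.7, 0.5]
opening: 0.0682
grasp_force: 0.0
```

```bash
python3 -m handwheel '{"gripper":[0.7,0.8,0.9,1,1,1,1,1],"slide":[[0,0,-10],[0,0,-25],[0,0,-35],[0,0,-35],[0,0,-35],[0,0,-35],[-20,0,-20],[-30,0,0]],"yaw":[0,0,0,0,0,0,0,0]}' | grep -E "time|pos|ist_f"
python3 -m handwheel '{"gripper":[1,1,1,1,1],"slide":[[-35,0,0],[-20,0,0],[0,0,0],[0,0,0],[0,0,0]],"yaw":[0,0,0,0,0]}' | grep -E "time|pos|ist_f"
python3 snap.py w13; python3 - <<'E'
from h import *
import pickle
w=pickle.load(open("pics/w13.pkl","rb"));s=camera("scene");t=camera("top")
for n,c in(("scene13",s),("top13",t)): cv2.imwrite(f"pics/{n}.png",c["img"][...,::-1]);pickle.dump(c,open(f"pics/{n}.pkl","wb"))
y=np.radians(-86.1);X=np.array([np.cos(y),np.sin(y),0]);Y=np.array([-np.sin(y),np.cos(y),0]);o=np.array([.4745,.0195,0])
L=lambda a,b,z:o+X*a+Y*b+[0,0,z]
for n,c in(("w",w),("t",t)):
    # top silhouette profile along the axis: brightness sampled at z=top of cylinder (0.0765), y offset 0 / +-10
    for b in(-.015,0,.015):
        pts=[L(a/1000,b,.074) for a in range(-30,62,2)];p=proj(c,pts)
        v=cv2.remap(c["img"].mean(2).astype(np.float32),p[:,0].astype(np.float32)[None],p[:,1].astype(np.float32)[None],1)[0]
        print(n,b,v.astype(int).tolist())
    pts=[L(.034,b/1000,.06) for b in range(-44,45,2)];p=proj(c,pts)
    v=cv2.remap(c["img"].mean(2).astype(np.float32),p[:,0].astype(np.float32)[None],p[:,1].astype(np.float32)[None],1)[0];print("cross",v.astype(int).tolist())
E
```

```text
time: 30.12
ee_pos: [0.48, -0.0465, 0.2212]
wrist_force: [0.9, -0.4, 0.3]
time: 30.53
ee_pos: [0.4819, -0.1019, 0.2156]
wrist_force: [0.5, -0.1, 0.1]
w13 [ 0.478 -0.031  0.357] [ 0.017 -0.277 -0.961] [ 0.482  -0.1015  0.2155]
w -0.015 [107, 111, 140, 106, 102, 106, 141, 180, 182, 49, 15, 17, 18, 20, 10, 15, 22, 21, 21, 15, 19, 18, 12, 13, 21, 18, 57, 153, 166, 164, 164, 162, 162, 163, 161, 160, 161, 153, 118, 75, 112, 123, 122, 141, 181, 180]
w 0 [116, 115, 106, 104, 106, 103, 176, 186, 36, 25, 26, 19, 18, 24, 24, 16, 29, 23, 32, 32, 34, 149, 160, 125, 128, 188, 184, 187, 187, 186, 186, 188, 188, 187, 188, 189, 188, 167, 127, 72, 110, 118, 120, 170, 180, 178]
w 0.015 [69, 116, 149, 175, 183, 183, 177, 181, 183, 20, 19, 16, 22, 23, 24, 26, 19, 21, 15, 21, 26, 22, 32, 24, 22, 16, 104, 168, 171, 171, 170, 170, 170, 171, 170, 171, 172, 159, 126, 66, 118, 122, 119, 184, 182, 182]
cross [183, 183, 183, 183, 182, 183, 143, 181, 178, 173, 117, 123, 143, 154, 161, 166, 172, 179, 180, 183, 186, 188, 187, 187, 187, 186, 185, 177, 176, 173, 169, 163, 155, 141, 127, 158, 182, 179, 152, 184, 184, 
[... 226 characters left out ...]
58, 157, 155, 155, 153, 151]
t 0 [114, 107, 93, 96, 117, 138, 141, 122, 91, 80, 99, 127, 148, 156, 157, 156, 154, 154, 156, 157, 157, 156, 156, 157, 157, 156, 155, 152, 143, 124, 102, 88, 79, 76, 77, 80, 86, 91, 95, 97, 101, 100, 103, 105, 107, 108]
t 0.015 [97, 113, 128, 136, 140, 146, 148, 139, 114, 77, 51, 67, 101, 133, 150, 154, 156, 156, 156, 158, 157, 156, 156, 156, 157, 156, 158, 157, 155, 152, 140, 115, 89, 74, 82, 98, 116, 125, 126, 126, 128, 129, 130, 130, 130, 130]
cross [149, 148, 148, 147, 141, 138, 137, 136, 138, 139, 138, 139, 141, 143, 145, 147, 150, 149, 151, 148, 140, 117, 88, 70, 62, 62, 64, 63, 67, 68, 76, 82, 89, 96, 102, 109, 116, 123, 131, 137, 140, 144, 148, 150, 154]
```

```bash
python3 - <<'E'
from h import *
import pickle
w=pickle.load(open("pics/w13.pkl","rb"))
y=np.radians(-86.1);X=np.array([np.cos(y),np.sin(y),0]);Y=np.array([-np.sin(y),np.cos(y),0]);o=np.array([.4745,.0195,0])
g=w["img"].mean(2).astype(np.float32)
def s(pts):
    p=proj(w,pts).astype(np.float32);return cv2.remap(g,p[:,0][None],p[:,1][None],1)[0].astype(int).tolist()
for a in(12,14,16,18,19): print("strip",a,s([o+X*a/1000+Y*b/1000+[0,0,.0788] for b in range(-18,19,1)]))
for a in(26,38): print("can",a,s([o+X*a/1000+Y*b/1000+[0,0,.051] for b in range(-40,41,2)]))
print("pad2",s([o+X*.033+Y*b/1000+[0,0,.0] for b in range(-50,51,2)]))
for b in(-32,32): print("plate",s([o+X*a/1000+Y*b/1000+[0,0,.012] for a in range(60,90,1)]))
print("platex",s([o+X*.06+Y*b/1000+[0,0,.012] for b in range(-44,-32)]),s([o+X*.06+Y*b/1000+[0,0,.012] for b in range(32,44)]))
E
```

```text
strip 12 [12, 13, 18, 16, 21, 19, 32, 33, 33, 33, 44, 47, 53, 57, 47, 69, 71, 70, 69, 70, 78, 86, 93, 83, 76, 86, 106, 64, 23, 22, 24, 26, 19, 18, 20, 16, 22]
strip 14 [23, 19, 16, 20, 9, 37, 161, 194, 193, 195, 194, 193, 192, 191, 191, 175, 165, 162, 179, 189, 184, 166, 160, 162, 165, 162, 185, 138, 36, 15, 30, 24, 31, 28, 22, 20, 27]
strip 16 [17, 26, 25, 15, 19, 25, 134, 166, 60, 98, 136, 67, 75, 181, 188, 104, 66, 66, 134, 183, 167, 82, 105, 138, 85, 74, 176, 150, 43, 21, 22, 20, 27, 24, 29, 25, 18]
strip 18 [25, 2, 21, 20, 17, 26, 127, 172, 87, 104, 139, 80, 77, 180, 188, 119, 57, 56, 127, 186, 179, 83, 111, 140, 98, 84, 174, 152, 49, 15, 26, 19, 23, 21, 14, 21, 19]
strip 19 [24, 15, 17, 20, 21, 23, 121, 170, 68, 78, 97, 47, 81, 183, 187, 122, 33, 35, 128, 185, 177, 80, 63, 82, 94, 112, 176, 155, 45, 24, 22, 22, 24, 21, 22, 17, 24]
can 26 [182, 181, 181, 182, 152, 181, 182, 176, 111, 136, 147, 156, 164, 169, 173, 178, 180, 183, 185, 187, 186, 187, 188, 186, 182, 179, 175, 170, 171, 164, 154, 143, 129, 120, 183, 181, 180, 155, 182, 182, 183]
can 38 [182, 182, 180, 177, 157, 182, 
[... 174 characters left out ...]

pad2 [183, 184, 183, 182, 182, 183, 151, 181, 181, 172, 172, 121, 128, 143, 151, 158, 164, 169, 171, 178, 181, 183, 183, 188, 188, 186, 188, 188, 187, 184, 182, 179, 176, 175, 170, 170, 161, 156, 145, 130, 114, 177, 181, 180, 169, 173, 183, 184, 181, 181, 183]
plate [139, 129, 116, 127, 143, 161, 172, 184, 182, 182, 180, 183, 171, 142, 164, 186, 185, 184, 185, 183, 183, 183, 183, 183, 182, 183, 184, 184, 183, 183]
plate [104, 96, 94, 95, 99, 123, 164, 182, 181, 180, 180, 182, 176, 140, 150, 184, 185, 183, 183, 183, 183, 183, 183, 183, 183, 183, 183, 184, 183, 184]
platex [184, 184, 184, 183, 183, 184, 170, 150, 167, 182, 184, 176] [104, 160, 182, 182, 176, 156, 160, 181, 182, 182, 183, 183]
```

```bash
cat > roll.py <<'E'
from h import *
import pickle,sys
w=pickle.load(open(f"pics/{sys.argv[1]}.pkl","rb"))
y=np.radians(-86.1);X=np.array([np.cos(y),np.sin(y),0]);Y=np.array([-np.sin(y),np.cos(y),0]);o=np.array([.4745,.0195,0])
g=cv2.GaussianBlur(w["img"].mean(2).astype(np.float32),(3,3),0)
def s(pts):
    p=proj(w,pts).astype(np.float32);return cv2.remap(g,p[:,0][None],p[:,1][None],1)[0]
C=-w["R"].T@w["t"]-o; print("cam local",C@X,C@Y,C[2])
bs=np.arange(-34,34.1,.5)
for a in(0,4,26,30,38,42):
    v=s([o+X*a/1000+Y*b/1000+[0,0,.051] for b in bs]);d=np.diff(v)
    l=np.where((bs[:-1]>-33)&(bs[:-1]<-18))[0];r=np.where((bs[:-1]<33)&(bs[:-1]>18))[0]
    i=l[np.argmin(d[l])];j=r[np.argmax(d[r])];print(a,bs[i]+.25,bs[j]+.25,"mid",(bs[i]+bs[j])/2+.25)
for a in(14,15,16,17,18,19):
    v=s([o+X*a/1000+Y*b/1000+[0,0,.0788] for b in bs]);d=np.diff(v)
    l=np.where((bs[:-1]>-15)&(bs[:-1]<-5))[0];r=np.where((bs[:-1]<15)&(bs[:-1]>5))[0]
    i=l[np.argmax(d[l])];j=r[np.argmin(d[r])];print("strip",a,bs[i]+.25,bs[j]+.25,"mid",(bs[i]+bs[j])/2+.25)
E
python3 roll.py w13
```

```text
cam local 0.05060092931297742 1.7917399809458216e-05 0.35702540102218105
0 -22.25 25.25 mid 1.5
4 -22.75 25.25 mid 1.25
26 -25.25 26.75 mid 0.75
30 -24.75 26.75 mid 1.0
38 -24.75 26.75 mid 1.0
42 -24.25 26.75 mid 1.25
strip 14 -12.25 9.25 mid -1.5
strip 15 -12.75 9.75 mid -1.5
strip 16 -5.75 9.75 mid 2.0
strip 17 -5.75 9.75 mid 2.0
strip 18 -5.75 9.75 mid 2.0
strip 19 -5.75 9.75 mid 2.0
```

```bash
python3 -m handwheel '{"gripper":[-0.15,-0.15,-0.15,-0.15,-0.15,-0.15,-0.15,-0.15],"slide":[[20,0,0],[35,0.5,0],[35,0.4,0],[16.2,0,0],[0,0,30],[0,0,40],[0,0,35],[0,0,20]],"yaw":[0,0,0,0,0,0,0,0]}' 20 | grep -E "time|pos|ist_f|open"
python3 -m handwheel '{"gripper":[-0.15,-0.15,-0.15,-0.15],"slide":[[0,0,10],[0,0,0],[0,0,0],[0,0,0]],"yaw":[0,0,0,0]}' 20 | grep -E "time|pos|ist_f|open"
```

```text
time: 31.35
ee_pos: [0.4744, 0.005, 0.0864]
wrist_force: [-0.4, -0.9, -0.6]
opening: 0.0363
time: 31.68
ee_pos: [0.4771, 0.0041, 0.082]
wrist_force: [-0.2, -0.6, 0.4]
opening: 0.0363
```

```bash
python3 -m handwheel '{"gripper":[-0.43,-0.43,-0.43,-0.43,-0.43],"slide":[[0,-1.1,0],[0,0,3],[0,0,2.5],[0,0,0],[0,0,0]],"yaw":[0,0,0,0,0]}' 20 | grep -E "time|pos|ist_f|open"
```

```text
time: 32.1
ee_pos: [0.475, 0.0038, 0.0752]
wrist_force: [-2.7, -0.5, 6.2]
opening: 0.0245
```

```bash
python3 -m handwheel '{"gripper":[-0.48,-0.52,-0.56,-0.6,-0.6,-0.6],"slide":[[0,0,0],[0,0,0],[0,0,0],[0,0,0],[0,0,0],[0,0,0]],"yaw":[0,0,0,0,0,0]}' 20 | grep -E "time|pos|ist_f|open|grasp"
```

```text
time: 32.6
ee_pos: [0.4749, 0.0039, 0.0755]
wrist_force: [-5.6, -0.8, 8.7]
opening: 0.0219
grasp_force: 17.9
```

```bash
python3 -m handwheel '{"gripper":[-0.6,-0.6,-0.6,-0.6],"slide":[[0,0,-1],[0,0,0],[0,0,0],[0,0,0]],"yaw":[0,0,0,0]}' 20 | grep -E "time|pos|ist_f|open|grasp"; python3 -m handwheel '{"gripper":[-0.62,-0.62,-0.62,-0.62],"slide":[[0,0.5,-0.7],[0,0.5,0],[0,0,0],[0,0,0]],"yaw":[0,0,0,0]}' 20 | grep -E "time|pos|ist_f|open|grasp"; 
```

```text
time: 32.93
ee_pos: [0.4751, 0.0038, 0.0761]
wrist_force: [-2.4, -0.1, 6.7]
opening: 0.0211
grasp_force: 17.9
time: 33.27
ee_pos: [0.4758, 0.0038, 0.0765]
wrist_force: [-4.7, -0.5, 6.5]
opening: 0.0209
grasp_force: 17.9
```

```bash
python3 -m handwheel '{"gripper":[-0.65,-0.65,-0.65,-0.65],"slide":[[0,0.3,-0.8],[0,0.3,0],[0,0,0],[0,0,0]],"yaw":[0,0,0,0]}' 20 | grep -E "time|pos|ist_f|open|grasp"
python3 -m handwheel '{"gripper":[-0.4,-0.3,-0.2,0,0,0,0,0],"slide":[[0,0,0],[0,0,-5],[0,0,-20],[-10,0,-30],[-30,0,-40],[-35,0,-40],[-30,0,0],[0,0,0]],"yaw":[0,0,0,0,0,0,0,0]}' 20 | grep -E "time|pos|ist_f|open|grasp"
python3 snap.py w14; python3 roll.py w14
```

```text
time: 33.6
ee_pos: [0.4765, 0.0039, 0.0772]
wrist_force: [-3.6, -1.3, 5.9]
opening: 0.0201
grasp_force: 17.2
time: 34.27
ee_pos: [0.4839, -0.092, 0.1989]
wrist_force: [-0.0, -0.6, -0.7]
opening: 0.0428
grasp_force: 0.0
w14 [ 0.4795 -0.0208  0.3402] [ 0.02  -0.279 -0.96 ] [ 0.4832 -0.0902  0.1976]
cam local 0.04051292658859409 0.0022560866308691833 0.3402362571861954
0 -22.75 25.25 mid 1.25
4 -22.75 25.25 mid 1.25
26 -24.75 26.75 mid 1.0
30 -24.75 26.75 mid 1.0
38 -24.75 26.75 mid 1.0
42 -24.75 26.75 mid 1.0
strip 14 -11.75 9.75 mid -1.0
strip 15 -11.75 9.75 mid -1.0
strip 16 -11.75 9.75 mid -1.0
strip 17 -11.75 9.75 mid -1.0
strip 18 -11.75 9.75 mid -1.0
strip 19 -11.75 9.75 mid -1.0
```

```bash
python3 -m handwheel '{"gripper":[-0.3,-0.3,-0.3,-0.3,-0.3,-0.3,-0.3,-0.3],"slide":[[25,0,0],[35,-0.3,0],[25,-0.3,20],[9.3,0,35],[0,0,30],[0,0,20],[0,0,12],[0,0,0]],"yaw":[0,0,0,0,0,0,0,0]}' 20 | grep -E "time|pos|ist_f|open"
python3 -m handwheel '{"gripper":[-0.3,-0.4,-0.5,-0.6,-0.65,-0.65],"slide":[[0,0,3],[0,0,0],[0,0,0],[0,0,0],[0,0,0],[0,0,0]],"yaw":[0,0,0,0,0,0]}' 20 | grep -E "time|pos|ist_f|open|grasp"
```

```text
time: 34.98
ee_pos: [0.4743, 0.0064, 0.077]
wrist_force: [1.0, 0.3, -0.3]
opening: 0.0303
time: 35.48
ee_pos: [0.4763, 0.0057, 0.0783]
wrist_force: [-2.9, 0.6, 6.0]
opening: 0.0174
grasp_force: 16.8
```

```bash
python3 -m handwheel '{"gripper":[-0.32,-0.32,-0.32,-0.32,-0.32,-0.32],"slide":[[0,0,-1],[-1.5,-2,0],[0,0,0],[0,0,1],[0,0,0],[0,0,0]],"yaw":[0,0,0,0,0,0]}' 20 | grep -E "time|pos|ist_f|open"
```

```text
time: 35.98
ee_pos: [0.474, 0.0041, 0.0767]
wrist_force: [-0.0, 0.2, -0.5]
opening: 0.0292
```

```bash
python3 -m handwheel '{"gripper":[-0.32,-0.4,-0.46,-0.5,-0.54,-0.58,-0.6,-0.6],"slide":[[0,0,1.5],[0,0,0],[0,0,0],[0,0,0],[0,0,0],[0,0,0],[0,0,0],[0,0,0]],"yaw":[0,0,0,0,0,0,0,0]}' 20 | grep -E "time|pos|ist_f|open|grasp"
```

```text
time: 36.65
ee_pos: [0.4743, 0.0042, 0.0755]
wrist_force: [2.9, -0.2, 2.3]
opening: 0.0225
grasp_force: 16.4
```

```bash
python3 -m handwheel '{"gripper":[-0.6,-0.6,-0.6,-0.6,-0.6,-0.6],"slide":[[0,1,-0.3],[0,1,0],[0,1,0],[0,0.7,0],[0,0,0],[0,0,0]],"yaw":[0,0,0,0,0,0]}' 20 | grep -E "time|pos|ist_f|open|grasp"
python3 -m handwheel '{"gripper":[-0.4,-0.3,-0.2,0,0,0,0,0],"slide":[[0,0,0],[0,0,-5],[0,0,-20],[-10,0,-30],[-30,0,-40],[-35,0,-40],[-30,-2,0],[0,0,0]],"yaw":[0,0,0,0,0,0,0,0]}' 20 | grep -E "time|pos|ist_f|open|grasp"
python3 snap.py w15; python3 roll.py w15
```

```text
time: 37.15
ee_pos: [0.4765, 0.0043, 0.0758]
wrist_force: [-8.0, -0.5, 9.1]
opening: 0.0218
grasp_force: 18.0
time: 37.82
ee_pos: [0.4825, -0.0916, 0.1973]
wrist_force: [0.9, 0.1, -1.5]
opening: 0.0428
grasp_force: 0.0
w15 [ 0.4783 -0.0205  0.3386] [ 0.019 -0.279 -0.96 ] [ 0.4819 -0.0899  0.196 ]
cam local 0.040115160825785735 0.001039273629725627 0.33864493943369645
0 -22.75 25.25 mid 1.25
4 -22.75 25.25 mid 1.25
26 -24.75 26.25 mid 0.75
30 -24.75 26.25 mid 0.75
38 -24.75 26.75 mid 1.0
42 -24.75 26.75 mid 1.0
strip 14 -11.25 10.25 mid -0.5
strip 15 -11.25 10.25 mid -0.5
strip 16 -11.25 10.25 mid -0.5
strip 17 -11.25 10.25 mid -0.5
strip 18 -11.25 10.25 mid -0.5
strip 19 -11.25 10.25 mid -0.5
```

```bash
python3 -m handwheel '{"gripper":[-0.3,-0.3,-0.3,-0.3,-0.3,-0.3,-0.3,-0.3],"slide":[[25,0,0],[35,0,0],[25,-0.3,20],[9.2,0,35],[0,0,30],[0,0,20],[0,0,14],[0,0,0]],"yaw":[0,0,0,0,0,0,0,0]}' 20 | grep -E "time|pos|ist_f|open"
python3 -m handwheel '{"gripper":[-0.3,-0.3,-0.4,-0.46,-0.5,-0.54,-0.58,-0.6],"slide":[[0,0,1],[0,0,0],[0,0,0],[0,0,0],[0,0,0],[0,0,0],[0,0,0],[0,0,0]],"yaw":[0,0,0,0,0,0,0,0]}' 20 | grep -E "time|pos|ist_f|open|grasp"
```

```text
time: 38.53
ee_pos: [0.4738, 0.007, 0.0733]
wrist_force: [-0.2, 0.5, -0.0]
opening: 0.03
time: 39.2
ee_pos: [0.4753, 0.006, 0.076]
wrist_force: [-3.6, -0.2, 6.1]
opening: 0.0212
grasp_force: 17.3
```

```bash
python3 -m handwheel '{"gripper":[-0.6,-0.6,-0.6,-0.6,-0.6,-0.6,-0.6,-0.6],"slide":[[0,0,-0.7],[0,1,0],[0,1,0],[0,1,0],[0,1,0],[0,0.7,0],[0,0,0],[0,0,0]],"yaw":[0,0,0,0,0,0,0,0]}' 20 | grep -E "time|pos|ist_f|open|grasp"
python3 -m handwheel '{"gripper":[-0.4,-0.3,-0.2,0,0,0,0,0],"slide":[[0,0,0],[0,0,-5],[0,0,-20],[-10,0,-30],[-30,0,-40],[-35,0,-40],[-30,-4,0],[0,0,0]],"yaw":[0,0,0,0,0,0,0,0]}' 20 | grep -E "time|pos|ist_f|open|grasp"
python3 snap.py w16; python3 roll.py w16
```

```text
time: 39.87
ee_pos: [0.479, 0.0064, 0.0779]
wrist_force: [-14.4, 0.9, 23.0]
opening: 0.0204
grasp_force: 21.9
time: 40.53
ee_pos: [0.483, -0.0899, 0.1978]
wrist_force: [0.7, -0.2, -0.4]
opening: 0.0427
grasp_force: 0.0
w16 [ 0.4786 -0.0187  0.3391] [ 0.02  -0.279 -0.96 ] [ 0.4825 -0.0882  0.1965]
cam local 0.03843937102953034 0.0015225774434822381 0.33912783605304253
0 -22.75 25.25 mid 1.25
4 -22.75 25.25 mid 1.25
26 -24.75 26.75 mid 1.0
30 -24.75 26.75 mid 1.0
38 -24.75 26.75 mid 1.0
42 -24.25 26.75 mid 1.25
strip 14 -11.25 10.25 mid -0.5
strip 15 -11.25 10.25 mid -0.5
strip 16 -11.25 10.25 mid -0.5
strip 17 -11.25 10.25 mid -0.5
strip 18 -11.25 10.25 mid -0.5
strip 19 -11.25 10.25 mid -0.5
```

```bash
python3 -m handwheel '{"gripper":[-1,-1,-1,-1,-1,-1,-1,-1],"slide":[[18,-1,25],[0,0,40],[0,0,40],[0,0,30],[0,0,15],[10,0,0],[10,0,0],[5,0,0]],"yaw":[0,0,0,0,0,0,0,0]}' 20 | grep -E "time|pos|ist_f|open"
for i in 1 2 3; do python3 -m handwheel '{"gripper":[-1,-1,-1],"slide":[[1,0,0],[1,0,0],[0,0,0]],"yaw":[0,0,0]}' 20 | grep -E "pos|ist_f"; done
```

```text
time: 41.25
ee_pos: [0.4787, -0.0416, 0.0469]
wrist_force: [-0.1, 0.3, -0.1]
opening: -0.0001
ee_pos: [0.4787, -0.041, 0.0468]
wrist_force: [0.6, 1.2, 0.5]
ee_pos: [0.4782, -0.0398, 0.0461]
wrist_force: [1.0, -2.7, 2.5]
ee_pos: [0.4782, -0.0394, 0.0461]
wrist_force: [0.9, -12.9, 3.1]
```

```bash
python3 -m handwheel '{"gripper":[-1,-1,-1,0.3,0.4,0.4,0.4,0.4],"slide":[[-5,0,0],[-3,0,-20],[0,0,-35],[0,0,-40],[0,0,-40],[0,0,-40],[5,0,-30],[20,0,0]],"yaw":[0,0,0,0,0,0,0,0]}' 20 | grep -E "time|pos|ist_f|open"
python3 -m handwheel '{"gripper":[0.3,0.3,0.3,0.3,0.3,0.3,0.3,0.3],"slide":[[35,0,0],[35,0,0],[32,0,0],[14,0,0],[0,0,0],[0,0,20],[0,0,0],[0,0,0]],"yaw":[0,0,0,0,0,0,0,0]}' 20 | grep -E "time|pos|ist_f|open"
python3 - <<'E'
from h import *
t=camera("scene");y=np.radians(-86.1);x=np.array([np.cos(y),np.sin(y),0]);o=np.array([.4745,.0195,0])
cv2.imwrite("pics/scene17.png",t["img"][...,::-1])
E
```

```text
time: 42.67
ee_pos: [0.4782, -0.0215, 0.2569]
wrist_force: [1.5, 1.1, 0.3]
opening: 0.0589
time: 43.33
ee_pos: [0.4687, 0.0948, 0.23]
wrist_force: [0.2, -0.4, -0.2]
opening: 0.0554
```

Position is right (L≈-75), so I lower astride the pad and close lightly.

```bash
python3 -m handwheel '{"gripper":[0.1,0.1,0.1,0.1,0.1,0.1],"slide":[[0,0.7,30],[0,0,20],[0,0,10],[0,0,5],[0,0,0],[0,0,0]],"yaw":[0,0,0,0,0,0]}' 20 | grep -E "time|pos|ist_f|open"
python3 -m handwheel '{"gripper":[-0.2,-0.4,-0.5,-0.6,-0.6,-0.6],"slide":[[0,0,0],[0,0,0],[0,0,0],[0,0,0],[0,0,0],[0,0,0]],"yaw":[0,0,0,0,0,0]}' 20 | grep -E "time|pos|ist_f|open|grasp"
```

```text
time: 43.88
ee_pos: [0.4704, 0.0953, 0.1668]
wrist_force: [-0.0, 0.4, 0.7]
opening: 0.0471
time: 44.38
ee_pos: [0.47, 0.0955, 0.1669]
wrist_force: [-3.5, -0.4, 5.7]
opening: 0.0238
grasp_force: 20.6
```

```bash
python3 -m handwheel '{"gripper":[-0.6,-0.6,-0.6,-0.6,-0.6,-0.6,-0.6,-0.6],"slide":[[-9,0,-3.5],[-9.9,0,-2.7],[-17.1,0,-1.7],[-17.1,0,1.7],[-16.4,0,5.1],[-15.1,0,8.2],[0,0,0],[0,0,0]],"yaw":[0,0,0,0,0,0,0,0]}' 20 | grep -E "time|pos|rot|ist_f|open|grasp"
python3 -m handwheel '{"gripper":[-0.6,-0.6,-0.6,-0.6,-0.6,-0.6],"slide":[[-6.5,0,5.3],[-6.6,0,5.8],[-10.7,0,13.4],[-7.8,0,15.3],[0,0,0],[0,0,0]],"yaw":[0,0,0,0,0,0]}' 20 | grep -E "time|pos|rot|ist_f|open|grasp"
```

```text
time: 45.05
ee_pos: [0.4756, 0.0089, 0.1598]
tcp_rot: [179.9, 0.1, 93.5]
wrist_force: [-2.2, -5.3, 8.4]
opening: 0.0236
grasp_force: 22.8
time: 45.55
ee_pos: [0.4776, -0.0229, 0.1191]
tcp_rot: [180.0, 0.2, 93.5]
wrist_force: [-0.6, -8.8, 3.5]
opening: 0.0236
grasp_force: 25.1
```

```bash
python3 -m handwheel '{"gripper":[-0.6,-0.6,-0.6,-0.6,-0.6],"slide":[[-2.5,0,5],[-2,0,5],[-1,0,4],[0,0,0],[0,0,0]],"yaw":[0,0,0,0,0]}' 20 | grep -E "time|pos|ist_f|grasp"
for i in 1 2; do python3 -m handwheel '{"gripper":[-0.6,-0.6,-0.6,-0.6],"slide":[[-0.5,0,1.2],[-0.5,0,1.2],[0,0,1.2],[0,0,0]],"yaw":[0,0,0,0]}' 20 | grep -E "time|pos|ist_f|grasp"; done
```

```text
time: 45.97
ee_pos: [0.478, -0.0275, 0.1053]
wrist_force: [-1.6, -6.5, 2.5]
grasp_force: 25.6
time: 46.3
ee_pos: [0.478, -0.0283, 0.1016]
wrist_force: [-1.3, -7.3, 2.7]
grasp_force: 25.9
time: 46.63
ee_pos: [0.4781, -0.029, 0.0978]
wrist_force: [-1.2, -8.0, 3.2]
grasp_force: 26.0
```

```bash
for i in 1 2 3 4; do python3 -m handwheel '{"gripper":[-0.6,-0.6,-0.6],"slide":[[0,0,1],[0,0,1],[0,0,0]],"yaw":[0,0,0]}' 20 | grep -E "pos|ist_f"; done
```

```text
ee_pos: [0.4781, -0.0292, 0.0959]
wrist_force: [-0.8, -7.8, 2.6]
ee_pos: [0.4781, -0.0293, 0.0939]
wrist_force: [-1.3, -9.6, 2.4]
ee_pos: [0.4781, -0.0294, 0.0918]
wrist_force: [-1.2, -9.8, 2.6]
ee_pos: [0.4781, -0.0294, 0.0898]
wrist_force: [-1.4, -9.6, 2.8]
```

```bash
python3 -m handwheel '{"gripper":[-0.6,-0.6,-0.6],"slide":[[-1,0,0],[-1,0,0],[0,0,0.5]],"yaw":[0,0,0]}' 20 | grep -E "pos|ist_f"; for i in 1 2 3; do python3 -m handwheel '{"gripper":[-0.6,-0.6,-0.6],"slide":[[0,0,0.6],[0,0,0.4],[0,0,0]],"yaw":[0,0,0]}' 20 | grep -E "time|pos|ist_f"; done
```

```text
ee_pos: [0.4781, -0.0296, 0.0892]
wrist_force: [-1.7, 3.3, 3.1]
time: 48.13
ee_pos: [0.4781, -0.0298, 0.088]
wrist_force: [0.1, 3.9, 2.2]
time: 48.38
ee_pos: [0.4781, -0.0299, 0.087]
wrist_force: [0.3, 3.1, 2.4]
time: 48.63
ee_pos: [0.4781, -0.03, 0.086]
wrist_force: [0.6, 2.9, 1.4]
```

```bash
for i in 1 2 3; do python3 -m handwheel '{"gripper":[-0.6,-0.6,-0.6],"slide":[[0,0,0.4],[0,0,0.4],[0,0,0]],"yaw":[0,0,0]}' 20 | grep -E "pos|ist_f"; done
```

```text
ee_pos: [0.4781, -0.0301, 0.0852]
wrist_force: [0.2, 2.1, 1.7]
ee_pos: [0.4781, -0.0302, 0.0844]
wrist_force: [-0.1, 0.8, 2.8]
ee_pos: [0.4781, -0.0302, 0.0836]
wrist_force: [0.9, -1.0, 3.3]
```

```bash
for i in 1 2; do python3 -m handwheel '{"gripper":[-0.6,-0.6,-0.6],"slide":[[0,0,0.4],[0,0,0.3],[0,0,0]],"yaw":[0,0,0]}' 20 | grep -E "pos|ist_f"; done
python3 - <<'E'
from h import *
import pickle
s=camera("scene");cv2.imwrite("pics/s18.png",s["img"][...,::-1]);pickle.dump(s,open("pics/s18.pkl","wb"))
y=np.radians(-86.1);X=np.array([np.cos(y),np.sin(y),0]);Y=np.array([-np.sin(y),np.cos(y),0]);o=np.array([.4745,.0195,0])
for a in(1.4,1.5,1.57,1.65,1.75):
    print(a,proj(s,[o+X*(-.04+r*np.sin(a))+[0,0,.098+r*np.cos(a)] for r in(.02,.076,.092)]).round(1).tolist())
p=proj(s,[o+X*L/1000+[0,0,.098+.0045] for L in range(-50,60,4)]).astype(np.float32)
print(cv2.remap(s["img"].mean(2).astype(np.float32),p[:,0][None],p[:,1][None],1)[0].astype(int).tolist())
E
```

```text
ee_pos: [0.4781, -0.0302, 0.0829]
wrist_force: [1.3, -1.4, 1.3]
ee_pos: [0.4781, -0.0302, 0.0822]
wrist_force: [0.5, -4.0, 2.1]
1.4 [[320.7, 295.1], [322.6, 275.6], [323.2, 270.2]]
1.5 [[320.7, 295.8], [322.6, 278.2], [323.2, 273.4]]
1.57 [[320.7, 296.3], [322.6, 280.1], [323.2, 275.7]]
1.65 [[320.7, 297.0], [322.6, 282.4], [323.1, 278.5]]
1.75 [[320.7, 297.8], [322.6, 285.5], [323.1, 282.2]]
[107, 146, 181, 201, 190, 188, 200, 202, 202, 202, 201, 201, 201, 201, 200, 201, 198, 192, 188, 183, 167, 129, 98, 64, 30, 38, 102, 172]
```

```bash
cat > ang.py <<'E'
from h import *
import pickle,sys
s=pickle.load(open(sys.argv[1],"rb"))
y=np.radians(-86.1);X=np.array([np.cos(y),np.sin(y),0]);Y=np.array([-np.sin(y),np.cos(y),0]);o=np.array([.4745,.0195,0])
g=s["img"].mean(2)
print([(r,g[r,317:329].astype(int).tolist()) for r in range(264,300)])
for a in(1.4,1.5,1.57,1.65):
    e=lambda r,n:o+X*(-.04+r*np.sin(a)-n*np.cos(a))+[0,0,.098+r*np.cos(a)+n*np.sin(a)]
    print(a,"bar/pad edge, pad start top, pad end top",proj(s,[e(.076,.0045),e(.076,.006),e(.092,.006),e(.092,-.006)]).round(1).tolist())
E
python3 ang.py pics/s18.pkl
```

```text
[(264, [154, 200, 211, 211, 211, 211, 213, 213, 212, 210, 196, 137]), (265, [132, 196, 210, 210, 212, 211, 211, 211, 211, 211, 199, 150]), (266, [114, 191, 210, 211, 211, 211, 211, 211, 212, 210, 200, 159]), (267, [109, 189, 211, 211, 211, 211, 212, 212, 211, 210, 200, 157]), (268, [109, 190, 210, 211, 211, 210, 212, 211, 211, 210, 198, 145]), (269, [109, 191, 211, 212, 211, 211, 211, 212, 211, 211, 194, 133]), (270, [110, 191, 211, 211, 211, 211, 211, 213, 211, 210, 193, 125]), (271, [110, 189, 210, 211, 210, 210, 210, 211, 211, 210, 191, 121]), (272, [101, 177, 196, 197, 197, 197, 197, 197, 198, 196, 178, 112]), (273, [73, 124, 137, 139, 140, 141, 139, 140, 141, 140, 126, 86]), (274, [40, 58, 64, 63, 64, 62, 65, 66, 67, 67, 62, 55]), (275, [28, 18, 20, 17, 17, 19, 20, 22, 20, 20, 24, 45]), (276, [29, 19, 31, 36, 37, 37, 35, 31, 28, 19, 23, 48]), (277, [26, 39, 67, 72, 76, 73, 71, 65, 57, 32, 24, 49]), (278, [32, 60, 105, 116, 113, 104, 99, 95, 86, 49, 25, 49]), (279, [46, 92, 150, 162, 155, 135, 124, 122, 112, 64, 32, 49]), (280, [71, 123, 171, 183, 180, 167, 162, 163, 147, 93, 58,
[... 1024 characters left out ...]
 200, 202, 203, 202, 198, 182, 127, 116, 109, 66, 41]), (297, [177, 188, 195, 197, 197, 192, 174, 130, 144, 141, 87, 35]), (298, [173, 174, 180, 184, 182, 181, 164, 142, 170, 166, 102, 41]), (299, [188, 187, 191, 192, 189, 188, 176, 154, 183, 177, 108, 53])]
1.4 bar/pad edge, pad start top, pad end top [[322.6, 274.1], [322.6, 273.6], [323.2, 268.3], [323.2, 272.2]]
1.5 bar/pad edge, pad start top, pad end top [[322.7, 276.6], [322.7, 276.0], [323.2, 271.2], [323.2, 275.5]]
1.57 bar/pad edge, pad start top, pad end top [[322.7, 278.4], [322.7, 277.9], [323.2, 273.5], [323.1, 277.9]]
1.65 bar/pad edge, pad start top, pad end top [[322.6, 280.7], [322.6, 280.1], [323.2, 276.2], [323.1, 280.8]]
```

```bash
cat > edge.py <<'E'
from h import *
g=cv2.blur(camera("scene")["img"].mean(2).astype(np.float32),(1,1))[:,319:324].mean(1)
def cross(r0,r1,up):
    for r in range(r0,r1):
        a,b=g[r],g[r+1]
        if (up and a<105<=b) or (not up and a>105>=b): return r+(105-a)/(b-a)
print("pad end row",cross(266,285,False),"pad start row",cross(272,292,True))
E
for i in 1 2 3; do python3 -m handwheel '{"gripper":[-0.6,-0.6,-0.6],"slide":[[-0.2,0,0.4],[-0.2,0,0.4],[0,0,0]],"yaw":[0,0,0]}' 20 | grep -E "time|pos|ist_f"; python3 edge.py; done
```

```text
time: 50.18
ee_pos: [0.4781, -0.0303, 0.0814]
wrist_force: [0.9, -0.9, 2.1]
pad end row 273.5567 pad start row 278.0362
time: 50.48
ee_pos: [0.4781, -0.0303, 0.0808]
wrist_force: [0.6, 3.1, 5.5]
pad end row 273.752 pad start row 278.03088
time: 50.78
ee_pos: [0.4781, -0.0304, 0.0803]
wrist_force: [-0.8, 5.8, 7.0]
pad end row 274.0373 pad start row 278.14594
```

```bash
python3 -m handwheel '{"gripper":[-0.4,-0.3,-0.2,-0.1,0,0],"slide":[[0,0,0],[0,0,0],[0,0,0],[0,0,0],[0,0,0],[0,0,0]],"yaw":[0,0,0,0,0,0]}' 20 | grep -E "time|pos|ist_f|open"; python3 edge.py
python3 -m handwheel '{"gripper":[0,0,0,0,0,0,0,0],"slide":[[0,0,-10],[0,0,-20],[0,0,-35],[0,0,-35],[-20,0,-35],[-30,0,0],[-30,0,0],[0,0,0]],"yaw":[0,0,0,0,0,0,0,0]}' | grep -E "time|pos|ist_f"
python3 snap.py w19; python3 - <<'E'
from h import *
import pickle
for n in("scene","top"):
    c=camera(n);pickle.dump(c,open(f"pics/{n}19.pkl","wb"));cv2.imwrite(f"pics/{n}19.png",c["img"][...,::-1])
w=pickle.load(open("pics/w19.pkl","rb"))
y=np.radians(-86.1);X=np.array([np.cos(y),np.sin(y),0]);Y=np.array([-np.sin(y),np.cos(y),0]);o=np.array([.4745,.0195,0])
g=w["img"].mean(2).astype(np.float32)
for b,z in((0,.1025),(.02,.067),(-.02,.067)):
    p=proj(w,[o+X*a/1000+Y*b+[0,0,z] for a in range(-30,66,2)]).astype(np.float32)
    print(b,z,cv2.remap(g,p[:,0][None],p[:,1][None],1)[0].astype(int).tolist())
E
python3 edge.py
```

```text
time: 51.33
ee_pos: [0.478, -0.0313, 0.0797]
wrist_force: [-0.0, -0.2, 0.0]
opening: 0.0423
pad end row 273.82803 pad start row 278.02148
time: 52.05
ee_pos: [0.4836, -0.1146, 0.2161]
wrist_force: [0.5, 1.1, 0.1]
w19 [ 0.4796 -0.0435  0.3575] [ 0.018 -0.279 -0.96 ] [ 0.4833 -0.1129  0.2156]
0 0.1025 [0, 0, 0, 0, 0, 0, 0, 0, 0, 0, 192, 193, 192, 193, 193, 194, 193, 194, 194, 194, 194, 194, 196, 194, 197, 196, 196, 197, 197, 197, 197, 197, 198, 198, 200, 38, 58, 63, 60, 61, 54, 43, 73, 130, 129, 130, 128, 130]
0.02 0.067 [0, 0, 0, 0, 0, 182, 162, 163, 167, 128, 30, 25, 19, 12, 22, 22, 21, 19, 13, 21, 21, 30, 18, 24, 17, 22, 149, 162, 156, 157, 156, 158, 160, 162, 162, 162, 163, 144, 114, 73, 191, 149, 193, 191, 191, 184, 144, 174]
-0.02 0.067 [0, 0, 0, 0, 0, 179, 180, 180, 176, 154, 127, 114, 82, 18, 16, 19, 22, 9, 19, 9, 7, 13, 8, 8, 9, 15, 82, 146, 152, 149, 149, 148, 148, 148, 145, 145, 144, 134, 101, 92, 120, 119, 119, 138, 196, 128, 105, 124]
pad end row 272.93674 pad start row 277.21896
```

```bash
python3 - <<'E'
from h import *
import pickle
for n in("s18","scene19"):
    g=pickle.load(open(f"pics/{n}.pkl","rb"))["img"].astype(float).mean(2)[:,319:324].mean(1)
    print(n,g[264:290].astype(int).tolist())
    d=np.diff(g)
    for r0,r1,s in((268,277,-1),(274,284,1)):
        w=np.clip(s*d[r0:r1],0,None);print(" edge centroid",(w*(np.arange(r0,r1)+.5)).sum()/w.sum())
# hinge-side reference of the fixed plate
E
```

```text
s18 [211, 211, 211, 211, 211, 211, 211, 210, 197, 139, 63, 18, 35, 72, 108, 145, 173, 183, 186, 189, 196, 200, 201, 201, 201, 201]
 edge centroid 273.28166089965396
 edge centroid 278.18106686701725
scene19 [152, 145, 138, 133, 130, 130, 131, 130, 126, 103, 64, 35, 35, 90, 158, 187, 194, 194, 195, 195, 196, 196, 196, 195, 195, 195]
 edge centroid 273.4248793935217
 edge centroid 277.46523178807945
```

```bash
python3 -m handwheel '{"gripper":[-1,-1,-1,-1,-1,-1,-1,-1],"slide":[[25,0,0],[35,0,0],[23,0,20],[0,0,35],[0,0,30],[0,0,15],[0,0,0],[0,0,0]],"yaw":[0,0,0,0,0,0,0,0]}' 20 | grep -E "time|pos|ist_f|open"
for i in 1 2 3; do python3 -m handwheel '{"gripper":[-1,-1,-1],"slide":[[0,0,1],[0,0,1],[0,0,0]],"yaw":[0,0,0]}' | grep -E "pos|ist_f"; done
```

```text
time: 52.92
ee_pos: [0.4774, -0.0274, 0.1149]
wrist_force: [0.6, -0.4, 0.9]
opening: -0.0001
ee_pos: [0.4786, -0.0282, 0.114]
wrist_force: [0.4, -0.5, -0.0]
ee_pos: [0.4779, -0.0283, 0.1109]
wrist_force: [0.1, 0.6, -0.7]
ee_pos: [0.4778, -0.0283, 0.1086]
wrist_force: [-0.3, -0.2, -0.6]
```

```bash
for i in 1 2 3 4 5; do python3 -m handwheel '{"gripper":[-1,-1,-1],"slide":[[0,0,0.7],[0,0,0.6],[0,0,0]],"yaw":[0,0,0]}' | grep -E "pos|ist_f"; done
```

```text
ee_pos: [0.4778, -0.0282, 0.1074]
wrist_force: [-0.2, -0.3, 0.3]
ee_pos: [0.4779, -0.0282, 0.1061]
wrist_force: [-0.1, 0.2, -0.9]
ee_pos: [0.4779, -0.0282, 0.1048]
wrist_force: [0.1, -1.0, -0.5]
ee_pos: [0.4779, -0.0282, 0.1036]
wrist_force: [0.5, -0.1, 0.3]
ee_pos: [0.478, -0.0283, 0.1029]
wrist_force: [-2.0, -0.5, 4.8]
```

```bash
python3 -m handwheel '{"gripper":[-1,-1,-1],"slide":[[0,0,0.4],[0,0,0],[0,0,0]],"yaw":[0,0,0]}' | grep -E "pos|ist_f"
python3 -m handwheel '{"gripper":[-1,-1,-1,-1,-1,-1,-1,-1],"slide":[[0,0,-3],[0,0,-15],[0,0,-35],[0,0,-40],[-20,0,-20],[-30,0,0],[-20,0,0],[0,0,0]],"yaw":[0,0,0,0,0,0,0,0]}' | grep -E "time|pos|ist_f"
python3 - <<'E'
from h import *
import pickle
a=cv2.imread("pics/top0.png").astype(int);b=camera("top")["img"][...,::-1].astype(int)
c=camera("scene");g=c["img"].astype(float).mean(2)[:,319:324].mean(1);print(g[264:290].astype(int).tolist())
s0=cv2.imread("pics/scene0.png").astype(int);d=np.abs(s0-c["img"][...,::-1]).max(2)
m=(d>60).astype(np.uint8);n,_,st,ce=cv2.connectedComponentsWithStats(m)
print([(x[:4].tolist(),x[4]) for x in st[1:] if x[4]>12])
E
```

```text
ee_pos: [0.478, -0.0283, 0.1027]
wrist_force: [-2.9, -0.3, 6.9]
time: 55.83
ee_pos: [0.4826, -0.1007, 0.2152]
wrist_force: [-1.0, -0.6, -0.4]
[183, 168, 154, 145, 138, 134, 133, 130, 123, 101, 64, 35, 36, 89, 158, 187, 193, 194, 195, 195, 196, 195, 195, 195, 195, 195]
[([296, 0, 46, 37], np.int32(1395)), ([370, 0, 179, 46], np.int32(3915)), ([549, 21, 91, 63], np.int32(1485)), ([308, 40, 21, 5], np.int32(32)), ([584, 51, 27, 16], np.int32(56)), ([529, 56, 14, 36], np.int32(123)), ([344, 66, 14, 42], np.int32(408)), ([608, 72, 32, 85], np.int32(2169)), ([550, 97, 9, 17], np.int32(86)), ([574, 105, 4, 10], np.int32(19)), ([590, 117, 9, 24], np.int32(91)), ([297, 123, 58, 92], np.int32(2677)), ([585, 127, 5, 7], np.int32(23)), ([605, 152, 35, 16], np.int32(266)), ([585, 180, 11, 23], np.int32(110)), ([596, 216, 44, 28], np.int32(336)), ([266, 233, 20, 14], np.int32(193)), ([564, 232, 13, 26], np.int32(137)), ([501, 245, 16, 56], np.int32(340)), ([625, 247, 15, 3], np.int32(30)), ([517, 250, 14, 37], np.int32(284)), ([281, 252, 4, 5], np.int32(16)), ([313, 252, 97, 51], np.int32(2572)), ([557, 260, 8, 7], np.int32(29)), ([536, 272, 6, 10], np.int32(27)), ([523, 290, 42, 28], np.int32(382)), ([467, 292, 38, 23], np.int32(634)), ([311, 294, 5, 5], np.int32(14)), ([538, 299, 102, 110], np.int32(5444)), ([309, 304, 3, 8], np.int32(17)), ([567, 306, 11, 4], np.int32(19)), ([493, 314, 14, 25], np.int32(228)), ([515, 317, 8, 10], np.int32(43)), ([560, 333, 10, 19], np.int32(82)), ([521, 342, 29, 27], np.int32(461)), ([504, 344, 9, 15], np.int32(89)), ([500, 365, 9, 22], np.int32(110)), ([572, 413, 37, 41], np.int32(599))]
```

```bash
python3 -c "
from workcell import ticket;print(ticket.job_done())"
```

```text
the job is handed in; nothing more can be done
None
```

I handed the job in at about 56 s: the middle unit lies in the V saddles, pushed home against the stop, and the probe arm is pressed down on its terminals with about 7 N and reads about 1.57 rad; the terminal strip is about 3° off straight up, and I saw no sign that anything else on the bench was moved.

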